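Clamp a bearing ring with the cam lever and try the taper gauge in it

TASK

Swing the clamp's cam lever fully back open, then set the bearing outer ring, wide mouth up as it lies, on the clamp base in front of the sprung V-jaw and let go of it. Turn the cam lever just far enough that the cam takes up the gap and pushes the ring into the V, the jaw giving about 3 mm on its springs (never squeezed near the end of its travel), and leave it clamped so. Then take the taper gauge from its stand and lower it gently, upright, into the ring until it just rests in the taper, without pressing or dropping it, and let go; leave the basket, jar and marker alone.

Things in the scene. Friction and masses are not known exactly. Their poses are not given: they have to be found in the camera images.
- clamp_base: Aluminium base plate of the clamp, 140 mm (its x) by 215 mm (its y), 20 mm thick, fixed to the bench; its yaw varies. Origin on its underside, 7.5 mm along +y from the plate's middle. The sprung V-jaw stands at its -y end, the cam and lever at its +y end, all on the line x = 0; the cam pushes along -y.
- jaw_block: Grey block 62 x 30 x 34 mm high bolted on the base plate, that carries the sprung V-jaw on its +y side; where it stands along the base differs from time to time by up to 6 mm. Origin at the centre of its underside, axes as the base.
- v_jaw (a joint): Travel (m) of the steel V-jaw on its springs towards the block: 0 free, grows as it is pushed in, 0.010 is its hard end. Springs 3 N per mm. Jaw 30 mm high, about 60 mm wide, opens towards +y of the base; its two faces look 38 degrees to either side of +y; V, cam and base are smooth and oiled.
- v_seat (a point): Where the ring's axis lies when the ring touches both faces of the V, at the height of the base plate's top; it moves with the jaw (75 mm from the block's centre along +y when the jaw is free, less as it is pushed in). Axes as the base.
- cam_lever (a joint): Angle (rad) of the cam lever: 0 is fully open (hard stop), grows as the lever turns clockwise seen from above, 2.4 is the other stop. It starts well turned in (1.85 to 2.2), so that the ring does not fit. It moves stiffly (friction 0.3 N m) and stays where it is left.
- cam_pivot (a point): Vertical pivot axis of the cam lever at the height of the base plate's top, 50 mm along +y of the base's origin. The cam is a steel disc, radius 22 mm, 24 to 50 mm above the bench, its centre 12 mm from the pivot: along +y of the base (away from the jaw) at lever angle 0, turning with the lever. At 0 it leaves a gap of about 6 to 12 mm to a ring in the free V.
- lever_knob (a point): Middle of the lever's black upright cylindrical knob, 24 mm diameter, standing 44 mm above the flat steel lever (18 mm wide, top 66 mm above the bench), 100 mm from the pivot. This point is 87 mm above the bench. At lever angle 0 the knob lies 160 degrees anticlockwise (seen from above) from the base's +x.
- ring: Loose steel outer ring of a tapered bearing, 62 mm outside diameter, 32 mm high, 0.35 kg, standing on the bench with its wide mouth up. The bore tapers straight from 50 mm diameter at the top to 34 mm at the bottom. Ground and oiled. Origin at the centre of its underside.
- gauge: Taper plug gauge, 115 mm tall, about 0.4 kg, upright in its stand: a steel taper of 36.5 mm diameter at the lower end, 56 mm diameter 39 mm above it, same taper as the ring's bore; above it a black cylindrical handle of 26 mm diameter from 39 to 110 mm height. Origin at the centre of its lower end; z up along it. Resting in the ring, its lower end lies 5 mm above the ring's underside.
- gauge_stand: Fixed wooden block 70 x 70 x 28 mm with a round blind hole 50 mm wide and 18 mm deep from above in which the gauge stands. Origin at the centre of its underside.
- basket: Bystander: blue plastic basket 220 x 150 x 55 mm with small bearings. Origin under its centre.
- grease_jar: Bystander: white jar with black lid, 56 mm diameter, 65 mm tall. Origin under its centre.
- marker: Bystander: black marker pen 135 mm long, 16 mm thick, lying. Origin under its middle.

How it is judged:
By the outcome, as a careful person would: the job done as asked, in the order asked, and still so for the second after the job is handed in, with the robot touching nothing.
It also fails if it takes over 72 s, if anything falls off the work surface, if the arm or the gripper's body presses on something with over 40 N, if the wrist force passes 120 N, or if a joint passes its speed limit or range.

ROBOT

A 6-joint arm with a two-finger parallel gripper is mounted at the origin on the work surface. World frame = base frame: x ahead of the robot, y to its left, z up, the work surface at z = 0. Lengths are in m, angles in rad, forces in N, time in s.
With the tool pointing down it reaches from about 0.375 to 0.825 m from the base axis. Payload 5.5 kg.
Tool frame: the origin (TCP) lies at the very end of the fingers, on their centre line; the grasp point (between the pads) lies 19 mm behind it (grip_point_offset is the distance from the TCP to the grasp point, in m); z points along the fingers, y is the line along which they close (so a half turn about z gives the same grasp; the last joint's range is limited). The gripper opens to 85 mm and grips with 20 to 120 N. Pads are 22 mm wide; open, the fingers measure 114 mm over their backs; the gripper's body (76 mm by 85 mm) begins 54 mm behind the grasp point. The pads swing forward as they close: fully open they stand 13 mm farther back than shut.
Start: joints at [-1.298, 0.314, -0.047, 1.21, 0, 1.571], TCP at [0.162, -0.578, 0.231] pointing down, gripper open.
Joint ranges: [-2.67, 2.67], [-0.69, 1.73], [-1.03, 1.25], [-2.08, 2.16], [-1.42, 1.45], [-3.14, 3.14]. Speed limits (rad/s): [2.39, 2.39, 3.01, 3.14, 3.14, 3.14].

INTERFACE

Orientations are given as a 3x3 rotation matrix whose columns are the frame's x, y, z axes.
In Python, from cell import state, capture, calibration, job_done, grip_point_offset gives the robot as it stands.
- The arm moves only by the shell command python3 -m crank 'ROWS'. ROWS is a JSON object of lists of equal length, an entry for each row: "jaw": the finger opening in mm, from 0 to 85.4; "offset": the shift along the world's x, y, z in units of 30 mm (1.0 is 30 mm), a list of three; "twist": the turn, a rotation vector about the world's x, y, z in degrees, a list of three. In form: {"jaw": [jaw, ...], "offset": [[tx, ty, tz], ...], "twist": [[ax, ay, az], ...]}. A call has 1 to 5 rows; each row is the pose to reach, as a shift and turn from the pose commanded when the call began; what a row does not reach only later rows make up. A row lasts 1/12 s, in which the tool goes at most 41.7 mm and 7.16 degrees, less where a joint would pass 70% of its speed; a pose out of reach is approached as far as the arm can. A call with a gripper value outside its range is refused whole. The fingers move at their own pace and stop on an object; the grip force is fixed at half the most. Time passes only in rows, so rows that repeat a pose let the fingers close. It gives the time, the measured TCP pose, the force, the opening and the grip force at its end, in the units of the state.
- state(): the state, without advancing time (a new reading comes with each control period).
- capture(name): name is "side" or "top" or "wrist"; returns the picture (384x512x3 uint8, blue, green, red); there is no depth.
- calibration(name): a dict with "mtx" (3x3 intrinsics, pixels), "eye" and "orientation" of the camera in the world; the wrist camera has in their place "hand_eye" (4x4, takes a point from camera to tool coordinates, whose origin is the TCP and whose axes are the flange's). Camera axes: x right, y down, z forward; pixel columns grow to the right and rows downward; lengths in m; the calibration is good to about 2 mm. The wrist camera is an equidistant fisheye: a pixel r from the principal point sees the ray r / f radians off the axis. A picture is of the moment at which its call begins: read the wrist's pose just before it. calibration takes no time and is no camera call.
- job_done(): hands the job in; it is judged then, once.
The state is a dict: "time": time; "joint_pos": joint angles; "qvel": joint speeds; "effort": joint torques, N m; "position": TCP position; "orientation": TCP orientation; "ft_force": force on the tool from outside, world axes, zero at the start; "torque": the same for the moment, N m; "opening": finger opening in m; "grasp_force": force on a finger pad.
Only numpy, scipy, OpenCV 4.12 (cv2) and the standard library are available. Lean on these libraries where they do the work, as an engineer would, in place of code of your own. Each camera call takes 0.05 s, during which the arm holds its last target. There are 200 camera calls.

## Working session

There is one attempt and no reset: what is moved stays moved. The work goes in short steps, Python scripts to look and compute and a shell command to move; the robot and the scene stay as the last step left them, time stands still between calls to the robot, and variables do not carry over. Pictures are saved under pics/ and viewed, at most 10 in all, crops included, and the job is handed in when it is done.

```bash
mkdir -p pics; ls
python3 - <<'E'
from cell import *
import cv2,numpy as np
np.set_printoptions(precision=4,suppress=True)
s=state()
for k,v in s.items(): print(k,np.array(v))
print(grip_point_offset)
for n in("top","side","wrist"):
    im=capture(n); cv2.imwrite(f"pics/{n}0.png",cv2.resize(im,(800,600),interpolation=cv2.INTER_CUBIC)); print(n,calibration(n))
E
```

```text
pics
time 0.0
joint_pos [-1.298   0.3142 -0.0481  1.2102  0.      1.5708]
qvel [-0.0004  0.0008 -0.0003 -0.0011 -0.0003  0.0016]
effort [  0.0003 -53.9592  33.9748   0.0194   0.0001   0.    ]
position [ 0.1615 -0.5773  0.2304]
orientation [[ 0.963   0.2694 -0.0004]
 [ 0.2694 -0.963   0.0017]
 [ 0.     -0.0017 -1.    ]]
ft_force [0.1636 0.7905 1.2638]
torque [-0.053   0.0253  0.0111]
grasp_force 0.0
opening 0.08516867039924547
0.0187
top {'mtx': array([[465.4733,   0.    , 249.6904],
       [  0.    , 465.4733, 193.8017],
       [  0.    ,   0.    ,   1.    ]]), 'eye': array([ 0.3764, -0.0047,  1.4266]), 'orientation': array([[-0.0216, -0.9881,  0.1524],
       [-0.9997,  0.0198, -0.0132],
       [ 0.01  , -0.1526, -0.9882]])}
side {'mtx': array([[392.1231,   0.    , 252.5366],
       [  0.    , 392.1231, 193.3469],
       [  0.    ,   0.    ,   1.    ]]), 'eye': array([0.2403, 1.1007, 0.7514]), 'orientation': array([[-0.9491, -0.1685,  0.2662],
       [-0.3146,  0.4619, -0.8292],
       [ 0.0168, -0.8708, -0.4914]])}
wrist {'mtx': array([[297.3186,   0.    , 256.9809],
       [  0.    , 297.3186, 194.8945],
       [  0.    ,   0.    ,   1.    ]]), 'hand_eye': array([[ 0.0001, -0.9654, -0.2606,  0.0663],
       [ 1.    , -0.0001,  0.0008, -0.0005],
       [-0.0008, -0.2606,  0.9654, -0.1423],
       [ 0.    ,  0.    ,  0.    ,  1.    ]])}
```

View pics/top0.png

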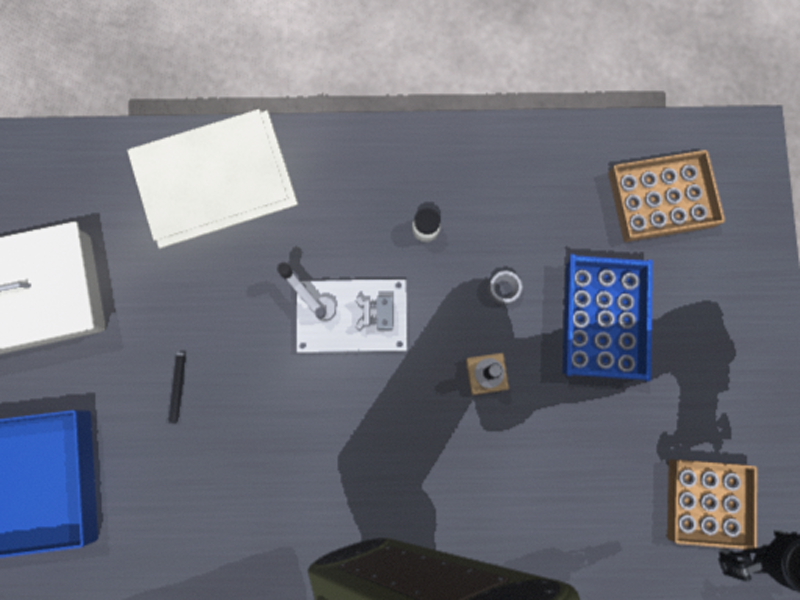

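View pics/side0.png

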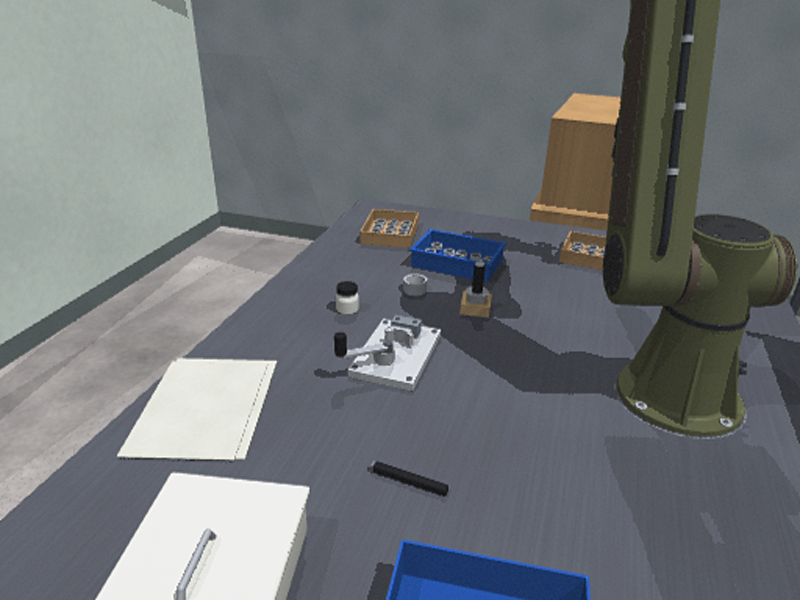

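Top view: base corners at about (297,280), (407,279), (407,352) and (297,352), the knob at (287,270), the pivot at about (322,308), the ring at (506,286), the gauge handle top at (492,370) and its stand at (488,374). The side view agrees: the lever points away from the robot.

```bash
cat > h.py <<'E'
from cell import *
import cv2,numpy as np
np.set_printoptions(precision=4,suppress=True)
def ray(n,u,v,pose=None):
    c=calibration(n); K=c["mtx"]; x=np.array([(u-K[0,2])/K[0,0],(v-K[1,2])/K[1,1]])
    if n!="wrist":
        d=np.append(x,1); return np.array(c["eye"]),np.array(c["orientation"])@d
    r=np.linalg.norm(x); d=np.append(x/r*np.sin(r),np.cos(r)) if r>1e-9 else np.array([0,0,1.])
    H=c["hand_eye"]; p,R=pose
    return p+R@H[:3,3],R@(H[:3,:3]@d)
def at(n,u,v,z,pose=None):
    o,d=ray(n,u,v,pose); return o+d*(z-o[2])/d[2]
def proj(P,pose):
    c=calibration("wrist");K=c["mtx"];H=c["hand_eye"];p,R=pose
    q=H[:3,:3].T@(R.T@(np.array(P)-p)-H[:3,3]); t=np.arctan2(np.hypot(q[0],q[1]),q[2])
    return K[:2,2]+K[0,0]*t*q[:2]/np.hypot(q[0],q[1])
def pose():
    s=state(); return np.array(s["position"]),np.array(s["orientation"])
def shot(name):
    p=pose(); im=capture("wrist"); np.savez(f"pics/{name}.npz",im=im,p=p[0],R=p[1]); cv2.imwrite(f"pics/{name}.png",cv2.resize(im,(800,600),interpolation=cv2.INTER_CUBIC)); print(p)
def load(name):
    d=np.load(f"pics/{name}.npz"); return d["im"],(d["p"],d["R"])
S=800/512
E
python3 - <<'E'
from h import *
for n,u,v,z in [("c1",297,280,.02),("c2",407,279,.02),("c3",407,352,.02),("c4",297,352,.02),("knob",285,270,.108),("pivot",322,308,.066),("block",386,310,.054),("ring",506,284,.032),("handle",492,369,.12),("stand",488,374,.028),("jar",428,217,.065)]:
    print(n,at("top",(u+.5)/S-.5,(v+.5)/S-.5,z))
E
```

```text
c1 [0.6429 0.159  0.02  ]
c2 [ 0.6406 -0.0571  0.02  ]
c3 [ 0.4969 -0.0535  0.02  ]
c4 [0.5013 0.1593 0.02  ]
knob [0.6454 0.1709 0.108 ]
pivot [0.5795 0.1066 0.066 ]
block [ 0.575  -0.0142  0.054 ]
ring [ 0.6247 -0.2496  0.032 ]
handle [ 0.4546 -0.2018  0.12  ]
stand [ 0.4507 -0.2076  0.028 ]
jar [ 0.7531 -0.099   0.065 ]
```

```bash
python3 -m crank '{"jaw":[85,85,85,85,85],"offset":[[0.68,1.08,0],[1.36,2.16,0],[2.04,3.24,0],[2.72,4.32,0],[3.4,5.4,0]],"twist":[[0,0,2],[0,0,4],[0,0,6],[0,0,6],[0,0,6]]}'
python3 -m crank '{"jaw":[85,85,85,85,85],"offset":[[0.68,1.08,0],[1.36,2.16,0],[2.04,3.24,0],[2.72,4.32,0],[3.4,5.4,0]],"twist":[[0,0,2],[0,0,4],[0,0,6],[0,0,6],[0,0,6]]}'
python3 -c 'from h import *; shot("w1")'
python3 -m crank '{"jaw":[85,85,85,85,85],"offset":[[0.68,1.08,0],[1.36,2.16,0],[2.04,3.24,0],[2.72,4.32,0],[3.4,5.4,0]],"twist":[[0,0,2],[0,0,4],[0,0,6],[0,0,6],[0,0,6]]}'
python3 -m crank '{"jaw":[60,60,60,60,60],"offset":[[0.68,1.08,0],[1.36,2.16,0],[2.04,3.24,0],[2.72,4.32,0],[3.4,5.4,0]],"twist":[[0,0,2],[0,0,4],[0,0,6],[0,0,6],[0,0,6]]}'
python3 -c 'from h import *; shot("w2")'
```

```text
time: 0.57
position: [0.264, -0.4141, 0.231]
orientation: [[0.93, 0.368, -0.0], [0.368, -0.93, 0.0], [0.0, -0.0, -1.0]]
ft_force: [1.2, -0.8, 0.3]
opening: 0.0848
grasp_force: 0.0
time: 0.98
position: [0.3661, -0.252, 0.2313]
orientation: [[0.886, 0.464, 0.0], [0.464, -0.886, -0.0], [0.0, 0.0, -1.0]]
ft_force: [0.5, -0.1, -0.5]
opening: 0.085
grasp_force: 0.0
(array([ 0.3661, -0.252 ,  0.2313]), array([[ 0.8861,  0.4636,  0.0001],
       [ 0.4636, -0.8861, -0.    ],
       [ 0.0001,  0.0001, -1.    ]]))
time: 1.45
position: [0.4682, -0.0903, 0.2313]
orientation: [[0.833, 0.554, 0.0], [0.554, -0.833, -0.0], [-0.0, 0.0, -1.0]]
ft_force: [0.9, -0.8, -0.5]
opening: 0.0849
grasp_force: 0.0
time: 1.87
position: [0.5702, 0.0718, 0.231]
orientation: [[0.77, 0.638, -0.0], [0.638, -0.77, -0.0], [-0.0, -0.0, -1.0]]
ft_force: [0.7, -0.7, 0.0]
opening: 0.0601
grasp_force: 0.0
(array([0.5702, 0.0718, 0.231 ]), array([[ 0.7699,  0.6381, -0.0003],
       [ 0.6381, -0.7699, -0.0002],
       [-0.0004, -0.    , -1.    ]]))
```

View pics/w2.png

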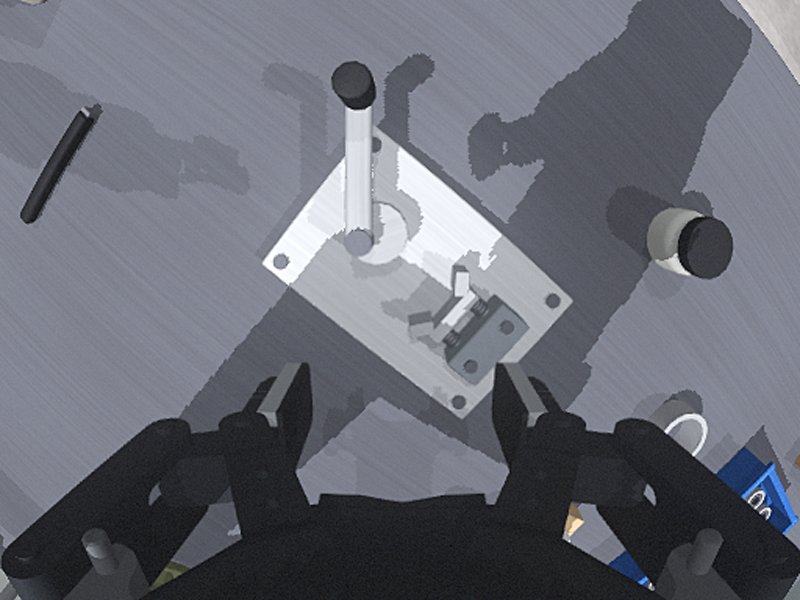

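Wrist view: base screws at (281,262), (553,300), (459,402) and (375,146), the knob's top at (354,80), the pivot bolt at (359,240), the block's screws at (506,326) and (471,367), and the jaw facing the cam.

Run:
```python
from h import *
im,p=load("w2")
q={}
for n,u,v,z in [("s1",281,262,.02),("s2",553,300,.02),("s3",459,402,.02),("s4",375,146,.02),("knob",354,81,.109),("pivot",359,240,.068),("b1",506,326,.054),("b2",471,367,.054),("corner",468,416,.02),("cornerR",571,298,.02),("cornerL",264,263,.02)]:
    q[n]=at("wrist",(u+.5)/S-.5,(v+.5)/S-.5,z,p); print(n,q[n])
c=(q["s1"]+q["s2"]+q["s3"]+q["s4"])/4; ax=(q["s1"]-q["s3"])+(q["s4"]-q["s2"]); yaw=np.degrees(np.arctan2(-ax[0],ax[1]))
Y=ax/np.linalg.norm(ax); O=c+.0075*Y; print("centre",c,"yaw",yaw,"pivot",O+.05*Y,np.linalg.norm(q["s1"]-q["s3"]))
k=q["knob"]-(O+.05*Y); print("knob r,ang",np.hypot(*k[:2]),np.degrees(np.arctan2(k[1],k[0]))-yaw)
b=(q["b1"]+q["b2"])/2; print("block",b,"along Y from pivot",(b-O-.05*Y)@Y)
im,p=load("w1"); cv2.imwrite("pics/w1b.png",cv2.resize(im,(800,600),interpolation=cv2.INTER_CUBIC))
print(proj([.6247,-.2496,.032],p)*S,proj([.4546,-.2018,.12],p)*S)
```

```text
s1 [0.514  0.1489 0.02  ]
s2 [ 0.6296 -0.039   0.02  ]
s3 [ 0.5128 -0.0391  0.02  ]
s4 [0.6299 0.1473 0.02  ]
knob [0.6496 0.1726 0.109 ]
pivot [0.5739 0.1118 0.068 ]
b1 [ 0.5913 -0.01    0.054 ]
b2 [ 0.5508 -0.0116  0.054 ]
corner [ 0.5076 -0.0546  0.02  ]
cornerR [ 0.641 -0.05   0.02 ]
cornerL [0.5045 0.1595 0.02  ]
centre [0.5716 0.0545 0.02  ] yaw -0.21814352813071894 pivot [0.5718 0.112  0.02  ] 0.18800128546095804
knob r,ang 0.09856064579185579 38.10526260150822
block [ 0.5711 -0.0108  0.054 ] along Y from pivot -0.12283719015194318
[553.7813 -14.9355] [395.2323 117.8289]
```

View pics/w1.png

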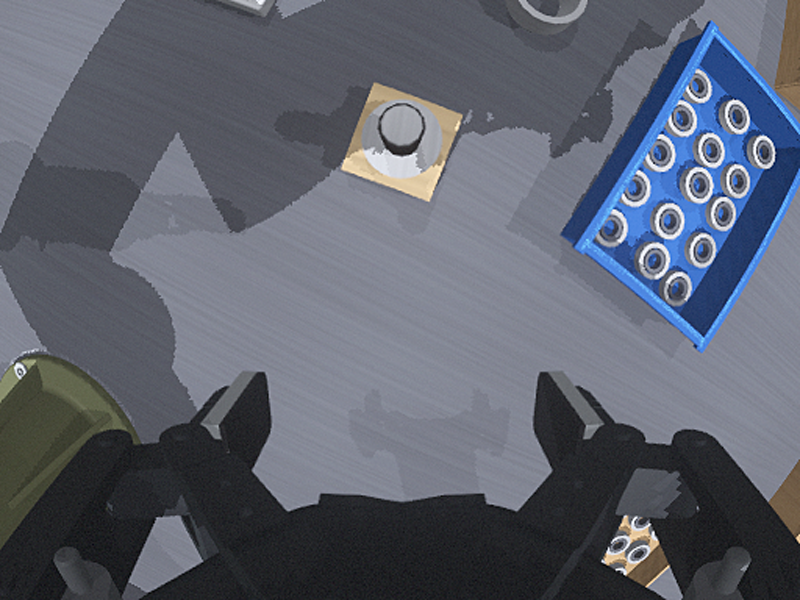

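Gauge and stand: handle cap at (403,118), stand corners at (373,82), (462,112), (432,201) and (342,168). The lever is at about 122° (knob at 38°). Next I grip the knob.

```bash
python3 -m crank '{"jaw":[60,60,60,60,60],"offset":[[0.8,1,-0.5],[1.6,2,-0.8],[2.3,2.9,-0.8],[2.67,3.38,-1.2],[2.67,3.38,-2.2]],"twist":[[0,0,-2],[0,0,-2],[0,0,-2],[0,0,-2],[0,0,-2]]}'
python3 -m crank '{"jaw":[60,60,60,60,60],"offset":[[0,0,-1.2],[0,0,-2.2],[0,0,-3.0],[0,0,-3.17],[0,0,-3.17]],"twist":[[0,0,0],[0,0,0],[0,0,0],[0,0,0],[0,0,0]]}'
python3 -m crank '{"jaw":[20,20,20,20,20],"offset":[[0,0,0],[0,0,0],[0,0,0],[0,0,0],[0,0,0]],"twist":[[0,0,0],[0,0,0],[0,0,0],[0,0,0],[0,0,0]]}'
python3 - <<'E'
from h import *
im,p=load("w1")
for n,u,v,z in [("cap",403,118,.125),("ringtopfar",547,12,.032)]: print(n,at("wrist",(u+.5)/S-.5,(v+.5)/S-.5,z,p))
print("stand",np.mean([at("wrist",(u+.5)/S-.5,(v+.5)/S-.5,.028,p) for u,v in [(373,82),(462,112),(432,201),(342,168)]],0))
E
python3 -c 'from h import *; s=state(); print(s["position"],s["ft_force"],s["torque"])'
```

```text
time: 2.33
position: [0.6545, 0.1754, 0.1679]
orientation: [[0.79, 0.613, 0.008], [0.613, -0.79, 0.003], [0.008, 0.002, -1.0]]
ft_force: [1.0, 0.1, 0.1]
opening: 0.0601
grasp_force: 0.0
time: 2.75
position: [0.6478, 0.1707, 0.0678]
orientation: [[0.792, 0.61, -0.005], [0.61, -0.792, -0.001], [-0.005, -0.002, -1.0]]
ft_force: [-0.2, 0.2, 0.1]
opening: 0.0601
grasp_force: 0.0
time: 3.17
position: [0.6513, 0.1724, 0.0728]
orientation: [[0.792, 0.611, 0.004], [0.611, -0.792, 0.002], [0.004, 0.001, -1.0]]
ft_force: [-0.8, 1.1, 6.7]
opening: 0.0228
grasp_force: 58.3
cap [ 0.4559 -0.2056  0.125 ]
ringtopfar [ 0.5993 -0.2548  0.032 ]
stand [ 0.4532 -0.2068  0.028 ]
[0.6513 0.1724 0.0728] [-0.8198  1.0868  6.6674] [ 0.3813  0.3399 -0.0487]
```

```bash
cat > arc.py <<'E'
from h import *
def arc(rad,a0,da,n=5):
    "knob at radius rad (m) and world angle a0, turning da deg per row"
    e=lambda a: np.array([np.cos(np.radians(a)),np.sin(np.radians(a))])
    print([list(np.round((rad*(e(a0+da*i)-e(a0)))/.03,2)) for i in range(1,n+1)])
E
python3 - <<'E'
from arc import *
for a in (38,73,108): arc(.0995,a,7)
arc(.0995,143,4)
p=np.array(state()["position"])[:2]-[.572,.112]; print(np.hypot(*p),np.degrees(np.arctan2(p[1],p[0])))
E
```

```text
[[np.float64(-0.27), np.float64(0.3)], [np.float64(-0.57), np.float64(0.57)], [np.float64(-0.91), np.float64(0.8)], [np.float64(-1.26), np.float64(0.99)], [np.float64(-1.64), np.float64(1.13)]]
[[np.float64(-0.39), np.float64(0.09)], [np.float64(-0.8), np.float64(0.14)], [np.float64(-1.2), np.float64(0.14)], [np.float64(-1.6), np.float64(0.08)], [np.float64(-1.99), np.float64(-0.02)]]
[[np.float64(-0.38), np.float64(-0.15)], [np.float64(-0.73), np.float64(-0.34)], [np.float64(-1.06), np.float64(-0.58)], [np.float64(-1.36), np.float64(-0.85)], [np.float64(-1.62), np.float64(-1.16)]]
[[np.float64(-0.13), np.float64(-0.19)], [np.float64(-0.25), np.float64(-0.39)], [np.float64(-0.36), np.float64(-0.59)], [np.float64(-0.45), np.float64(-0.81)], [np.float64(-0.52), np.float64(-1.03)]]
0.09965985507581064 37.29999813701794
```

```bash
python3 -m crank '{"jaw":[20,20,20,20,20],"offset":[[-0.27,0.3,0.1],[-0.57,0.57,0.1],[-0.91,0.8,0.1],[-1.26,0.99,0.1],[-1.64,1.13,0.1]],"twist":[[0,0,7],[0,0,14],[0,0,21],[0,0,28],[0,0,35]]}'
python3 -c 'from h import *; s=state(); print(s["position"],s["ft_force"],s["torque"],s["grasp_force"])'
```

```text
time: 3.58
position: [0.6011, 0.2071, 0.073]
orientation: [[0.292, 0.956, 0.002], [0.956, -0.292, 0.002], [0.003, 0.001, -1.0]]
ft_force: [4.4, 3.1, -10.3]
opening: 0.0228
grasp_force: 61.8
[0.6011 0.2071 0.073 ] [  4.4016   3.115  -10.2737] [ 0.7634 -0.6524 -0.0867] 61.825110912323
```

```bash
python3 -m crank '{"jaw":[20,20,20,20,20],"offset":[[-0.39,0.09,-0.05],[-0.8,0.14,-0.05],[-1.2,0.14,-0.05],[-1.6,0.08,-0.05],[-1.99,-0.02,-0.05]],"twist":[[0,0,7],[0,0,14],[0,0,21],[0,0,28],[0,0,35]]}'
python3 -m crank '{"jaw":[20,20,20,20,20],"offset":[[-0.38,-0.15,0],[-0.73,-0.34,0],[-1.06,-0.58,0],[-1.36,-0.85,0],[-1.62,-1.16,0]],"twist":[[0,0,7],[0,0,14],[0,0,21],[0,0,28],[0,0,35]]}'
python3 -c 'from h import *; s=state(); print(s["position"],s["ft_force"],s["torque"],s["grasp_force"]);p=np.array(s["position"])[:2]-[.572,.112]; print(np.hypot(*p),np.degrees(np.arctan2(p[1],p[0])))'
```

```text
time: 4.0
position: [0.541, 0.2068, 0.0729]
orientation: [[-0.309, 0.951, 0.002], [0.951, 0.309, 0.004], [0.003, 0.003, -1.0]]
ft_force: [-0.5, 3.4, 0.7]
opening: 0.0226
grasp_force: 62.7
time: 4.42
position: [0.4914, 0.1717, 0.0728]
orientation: [[-0.799, 0.601, -0.0], [0.601, 0.799, 0.004], [0.002, 0.003, -1.0]]
ft_force: [-2.2, 5.0, 1.9]
opening: 0.0223
grasp_force: 63.3
[0.4914 0.1717 0.0728] [-2.1778  4.9682  1.9406] [ 0.6858  0.76   -0.1181] 63.259291648864746
0.10029234295738235 143.45758458592059
```

```bash
python3 -m crank '{"jaw":[20,20,20,20],"offset":[[-0.13,-0.19,0],[-0.25,-0.39,0],[-0.36,-0.59,0],[-0.42,-0.75,0]],"twist":[[0,0,4],[0,0,8],[0,0,12],[0,0,15]]}'
python3 -m crank '{"jaw":[20,20],"offset":[[-0.02,-0.07,0],[-0.02,-0.07,0]],"twist":[[0,0,1],[0,0,1]]}'
python3 -c 'from h import *; s=state(); print(s["position"],s["ft_force"],s["torque"],s["grasp_force"]);p=np.array(s["position"])[:2]-[.572,.112]; print(np.hypot(*p),np.degrees(np.arctan2(p[1],p[0])))'
```

```text
time: 4.75
position: [0.4785, 0.1488, 0.0728]
orientation: [[-0.926, 0.377, -0.001], [0.377, 0.926, 0.004], [0.002, 0.003, -1.0]]
ft_force: [-6.0, 5.7, 5.9]
opening: 0.0228
grasp_force: 63.4
time: 4.92
position: [0.4776, 0.1467, 0.0728]
orientation: [[-0.932, 0.362, -0.002], [0.362, 0.932, 0.004], [0.003, 0.003, -1.0]]
ft_force: [-7.1, 5.2, 7.2]
opening: 0.0227
grasp_force: 63.7
[0.4776 0.1467 0.0728] [-7.1458  5.178   7.1724] [0.7058 1.5569 0.3161] 63.661959171295166
0.10057294289268645 159.7865022729078
```

```bash
for i in 1; do
python3 -m crank '{"jaw":[20,20],"offset":[[-0.01,-0.06,-0.03],[-0.01,-0.06,-0.03]],"twist":[[0,0,0],[0,0,0]]}'
python3 -m crank '{"jaw":[20,20],"offset":[[-0.01,-0.06,0],[-0.01,-0.06,0]],"twist":[[0,0,0],[0,0,0]]}'
done
```

```text
time: 5.08
position: [0.4775, 0.1464, 0.0727]
orientation: [[-0.932, 0.362, -0.002], [0.362, 0.932, 0.006], [0.004, 0.005, -1.0]]
ft_force: [-10.3, 9.7, 13.9]
opening: 0.0226
grasp_force: 64.7
time: 5.25
position: [0.4773, 0.1459, 0.0727]
orientation: [[-0.933, 0.361, -0.001], [0.361, 0.933, 0.009], [0.005, 0.008, -1.0]]
ft_force: [-9.5, 13.6, 12.3]
opening: 0.0226
grasp_force: 64.5
```

```bash
python3 -m crank '{"jaw":[60,60,60,60,60],"offset":[[0.01,0.06,0],[0.01,0.06,0],[0.01,0.06,0],[0.02,0.1,1.2],[0.02,0.1,2.4]],"twist":[[0,0,0],[0,0,0],[0,0,0],[0,0,0],[0,0,0]]}'
python3 -m crank '{"jaw":[85,85,85,85,85],"offset":[[0,0,1.2],[0.4,-1,1.2],[0.85,-2.2,1.2],[1.3,-3.4,1.2],[1.75,-4.6,1.2]],"twist":[[0,0,-7],[0,0,-14],[0,0,-21],[0,0,-28],[0,0,-35]]}'
python3 -m crank '{"jaw":[85,85,85,85,85],"offset":[[0.45,-1.2,0],[0.9,-2.4,0],[1.35,-3.6,0],[1.8,-4.8,0],[2.2,-6,0]],"twist":[[0,0,-7],[0,0,-14],[0,0,-21],[0,0,-28],[0,0,-34]]}'
python3 -m crank '{"jaw":[85,85,85,85,85],"offset":[[0.45,-1.2,0],[0.9,-2.4,0],[0.9,-2.6,-1],[0.9,-2.6,-1.3],[0.9,-2.6,-1.3]],"twist":[[0,0,0],[0,0,0],[0,0,0],[0,0,0],[0,0,0]]}'
python3 -c 'from h import *; shot("w3")'
```

```text
time: 5.67
position: [0.477, 0.1439, 0.1419]
orientation: [[-0.931, 0.365, -0.005], [0.365, 0.931, -0.002], [0.004, -0.004, -1.0]]
ft_force: [0.5, 0.2, 1.4]
opening: 0.0601
grasp_force: 0.0
time: 6.08
position: [0.5322, 0.0051, 0.1795]
orientation: [[-0.549, 0.836, 0.001], [0.836, 0.549, -0.001], [-0.001, 0.001, -1.0]]
ft_force: [1.6, 0.5, -0.7]
opening: 0.0854
grasp_force: 0.0
time: 6.5
position: [0.598, -0.1757, 0.1789]
orientation: [[0.013, 1.0, 0.0], [1.0, -0.013, -0.001], [-0.001, 0.0, -1.0]]
ft_force: [0.0, 0.5, 0.8]
opening: 0.0848
grasp_force: 0.0
time: 6.92
position: [0.6218, -0.251, 0.1361]
orientation: [[0.008, 1.0, -0.006], [1.0, -0.008, 0.002], [0.002, -0.006, -1.0]]
ft_force: [-0.7, 0.6, -0.9]
opening: 0.0846
grasp_force: 0.0
(array([ 0.6218, -0.251 ,  0.1361]), array([[ 0.0081,  0.9999, -0.0062],
       [ 1.    , -0.0081,  0.0024],
       [ 0.0024, -0.0062, -1.    ]]))
```

View pics/w3.png

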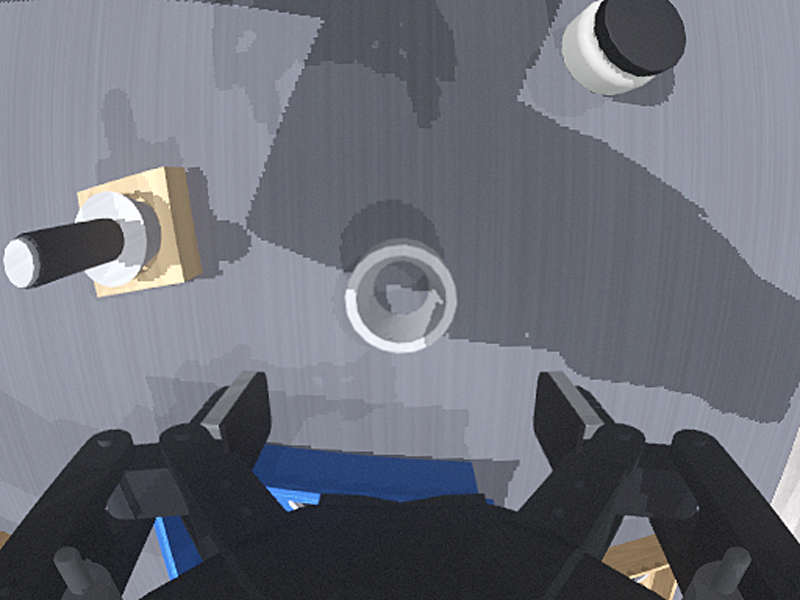

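The ring's rim is centred at (401,298) and spans 346 to 457; the fingers straddle it in x.

Run:
```python
from h import *
im,p=load("w3")
for n,u,v,z in [("ring",401.5,298,.032),("l",346,298,.032),("r",457,298,.032),("cap",20,262,.125)]: print(n,at("wrist",(u+.5)/S-.5,(v+.5)/S-.5,z,p))
print(pose())
```

```text
ring [ 0.6214 -0.2472  0.032 ]
l [ 0.5909 -0.2469  0.032 ]
r [ 0.6519 -0.2473  0.032 ]
cap [ 0.455  -0.2057  0.125 ]
(array([ 0.6226, -0.2504,  0.138 ]), array([[ 0.0069,  1.    , -0.0043],
       [ 1.    , -0.0069,  0.0018],
       [ 0.0018, -0.0043, -1.    ]]))
```

```bash
python3 -m crank '{"jaw":[85,85,85,85,85],"offset":[[0,0.12,-1],[0,0.12,-2],[0,0.12,-3],[0,0.12,-3.8],[0,0.12,-4]],"twist":[[0,0,0],[0,0,0],[0,0,0],[0,0,0],[0,0,0]]}'
python3 -m crank '{"jaw":[85,85,85],"offset":[[0,0,-0.25],[0,0,-0.45],[0,0,-0.5]],"twist":[[0,0,0],[0,0,0],[0,0,0]]}'
python3 -m crank '{"jaw":[50,50,50,50,50],"offset":[[0,0,0],[0,0,0],[0,0,0],[0,0,0],[0,0,0]],"twist":[[0,0,0],[0,0,0],[0,0,0],[0,0,0],[0,0,0]]}'
python3 -c 'from h import *; print(pose())'
```

```text
time: 7.38
position: [0.6221, -0.2451, 0.017]
orientation: [[0.005, 1.0, -0.005], [1.0, -0.005, 0.002], [0.002, -0.005, -1.0]]
ft_force: [-1.5, 0.1, -0.4]
opening: 0.0849
grasp_force: 0.0
time: 7.63
position: [0.6254, -0.2474, 0.0058]
orientation: [[0.006, 1.0, 0.001], [1.0, -0.006, -0.001], [-0.001, 0.001, -1.0]]
ft_force: [-0.5, -0.5, 0.8]
opening: 0.085
grasp_force: 0.0
time: 8.05
position: [0.6255, -0.2479, 0.0063]
orientation: [[0.007, 1.0, 0.002], [1.0, -0.007, -0.001], [-0.001, 0.002, -1.0]]
ft_force: [-1.2, -0.0, 6.3]
opening: 0.0603
grasp_force: 66.3
(array([ 0.6255, -0.2479,  0.0063]), array([[ 0.0065,  1.    ,  0.0021],
       [ 1.    , -0.0065, -0.0007],
       [-0.0007,  0.0021, -1.    ]]))
```

```bash
python3 -m crank '{"jaw":[50,50,50,50,50],"offset":[[0,0,0.5],[0,0,1.5],[0,0.3,2.7],[-0.2,1.3,3],[-0.4,2.4,3]],"twist":[[0,0,0],[0,0,0],[0,0,0],[0,0,0],[0,0,0]]}'
python3 -m crank '{"jaw":[50,50,50,50,50],"offset":[[-0.2,1.2,0],[-0.4,2.4,0],[-0.6,3.6,0],[-0.8,4.8,0],[-1,5.8,0]],"twist":[[0,0,0.3],[0,0,0.3],[0,0,0.3],[0,0,0.3],[0,0,0.3]]}'
python3 -m crank '{"jaw":[50,50,50,50],"offset":[[-0.2,1.1,0],[-0.4,2.1,0],[-0.4,2.3,0],[-0.4,2.3,0]],"twist":[[0,0,0],[0,0,0],[0,0,0],[0,0,0]]}'
python3 -c 'from h import *; shot("w4"); print(state()["opening"],state()["grasp_force"])'
```

```text
time: 8.47
position: [0.6154, -0.1772, 0.0988]
orientation: [[0.009, 1.0, 0.007], [1.0, -0.009, -0.002], [-0.002, 0.007, -1.0]]
ft_force: [1.1, 1.1, -4.6]
opening: 0.0609
grasp_force: 66.6
time: 8.88
position: [0.5815, 0.0007, 0.0945]
orientation: [[0.001, 1.0, -0.001], [1.0, -0.001, 0.001], [0.001, -0.001, -1.0]]
ft_force: [1.6, 0.1, -3.1]
opening: 0.0606
grasp_force: 66.5
time: 9.22
position: [0.5699, 0.0695, 0.0946]
orientation: [[-0.002, 1.0, -0.001], [1.0, 0.002, 0.0], [0.0, -0.001, -1.0]]
ft_force: [-0.1, -0.5, -3.2]
opening: 0.0604
grasp_force: 66.5
(array([0.5699, 0.0695, 0.0946]), array([[-0.0023,  1.    , -0.0007],
       [ 1.    ,  0.0023,  0.0003],
       [ 0.0003, -0.0007, -1.    ]]))
0.060306371607556815 66.4904170864611
```

View pics/w4.png

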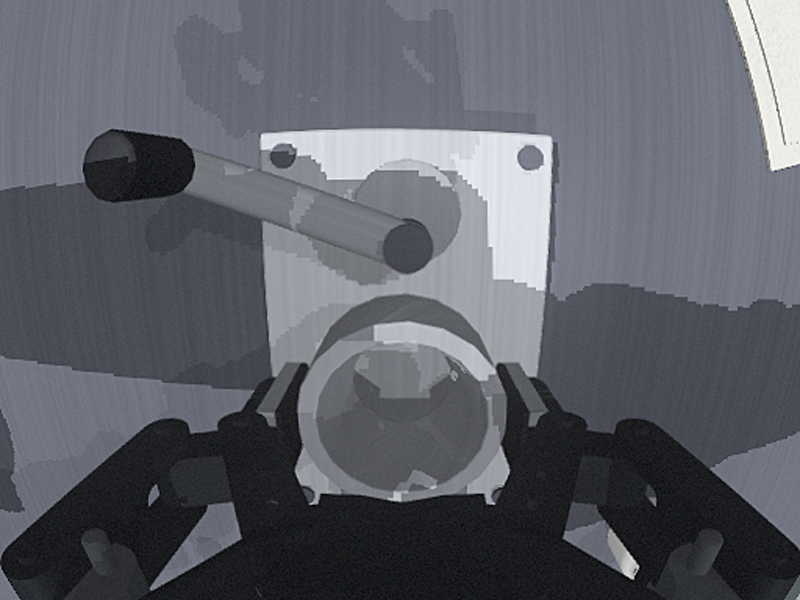

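The screws are at (284,156) and (530,157), the pivot bolt at (407,247), the knob at (110,165), so the lever is open; the ring's top rim is centred near (400,418).

Run:
```python
from h import *
im,p=load("w4")
for n,u,v,z in [("sA",284,156,.02),("sB",530,157,.02),("bolt.066",407,247,.066),("bolt.072",407,247,.072),("knob",110,165,.109),("ringL",299,418,.1206),("ringR",503,418,.1206),("ringC",401,418,.1206),("camL",354,213,.05),("camR",461,213,.05),("ecL",262,300,.02),("ecR",549,300,.02)]: print(n,at("wrist",(u+.5)/S-.5,(v+.5)/S-.5,z,p))
```

```text
sA [0.5147 0.1495 0.02  ]
sB [0.6304 0.1496 0.02  ]
bolt.066 [0.5721 0.1119 0.066 ]
bolt.072 [0.572  0.1128 0.072 ]
knob [0.4791 0.1463 0.109 ]
ringL [0.5407 0.0705 0.1206]
ringR [0.5995 0.0707 0.1206]
ringC [0.5701 0.0712 0.1206]
camL [0.5509 0.1236 0.05  ]
camR [0.594  0.1238 0.05  ]
ecL [0.5007 0.0796 0.02  ]
ecR [0.6436 0.08   0.02  ]
```

```bash
python3 -m crank '{"jaw":[50,50,50,50,50],"offset":[[0.07,-0.08,-0.3],[0.07,-0.08,-0.8],[0.07,-0.08,-1.4],[0.07,-0.08,-1.9],[0.07,-0.08,-2]],"twist":[[0,0,0],[0,0,0],[0,0,0],[0,0,0],[0,0,0]]}'
python3 -m crank '{"jaw":[50,50,50],"offset":[[0,0,-0.1],[0,0,-0.2],[0,0,-0.2]],"twist":[[0,0,0],[0,0,0],[0,0,0]]}'
```

```text
time: 9.68
position: [0.5751, 0.066, 0.0352]
orientation: [[0.002, 1.0, 0.004], [1.0, -0.002, 0.006], [0.006, 0.004, -1.0]]
ft_force: [-1.9, 9.3, 25.6]
opening: 0.0604
grasp_force: 84.1
time: 9.93
position: [0.5802, 0.066, 0.0345]
orientation: [[0.002, 1.0, 0.014], [1.0, -0.002, 0.005], [0.005, 0.014, -1.0]]
ft_force: [1.2, 5.1, 28.6]
opening: 0.0602
grasp_force: 85.6
```

```bash
python3 -m crank '{"jaw":[50,50,50],"offset":[[0,0,0.15],[0,0,0.2],[0,0,0.2]],"twist":[[0,0,0],[0,0,0],[0,0,0]]}'
python3 -c 'from h import *; shot("w5"); im=capture("side"); cv2.imwrite("pics/s5.png",cv2.resize(im[190:260,200:300],(800,560),interpolation=cv2.INTER_CUBIC))'
```

```text
time: 10.18
position: [0.5767, 0.0644, 0.0368]
orientation: [[0.003, 1.0, 0.007], [1.0, -0.003, 0.001], [0.001, 0.007, -1.0]]
ft_force: [5.4, 2.9, 8.6]
opening: 0.0603
grasp_force: 83.2
(array([0.5767, 0.0644, 0.0368]), array([[ 0.0026,  1.    ,  0.0071],
       [ 1.    , -0.0026,  0.0012],
       [ 0.0012,  0.007 , -1.    ]]))
```

View pics/w5.png

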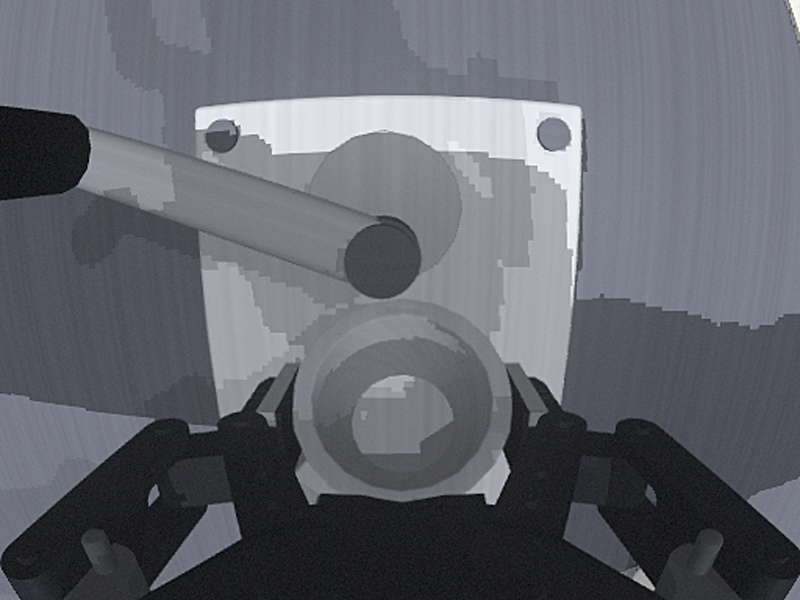

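View pics/s5.png

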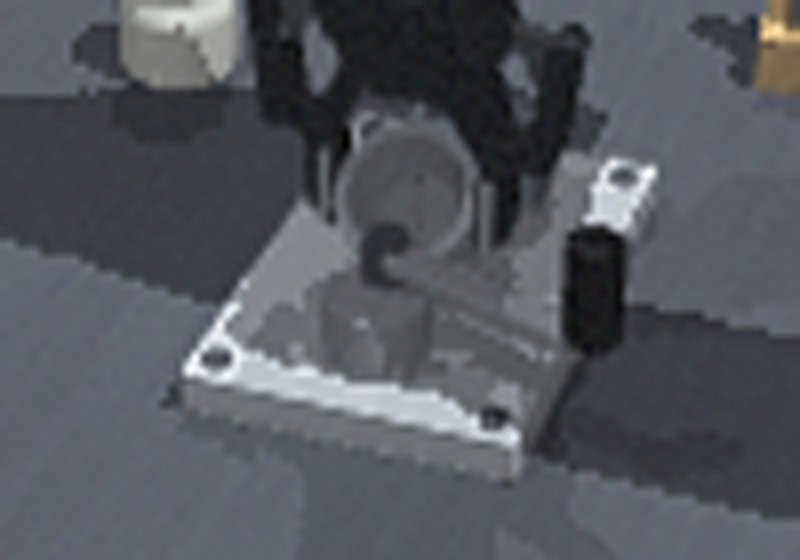

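The side view and this one show the ring pitched about the finger axis, its mouth towards the cam. I'll fit its pitch in both pictures.

```bash
cat > fit.py <<'E'
from h import *
from scipy.optimize import least_squares
t=np.linspace(0,2*np.pi,120)
def circ(par,r,h):
    x,y,z,a=par; c,s=np.cos(a),np.sin(a)   # pitch a about world x; (x,y,z)=centre of ring body
    P=np.c_[r*np.cos(t),r*np.sin(t),np.full_like(t,h-.016)]
    return P@np.array([[1,0,0],[0,c,-s],[0,s,c]]).T+[x,y,z]
def ext(par,p,r,h):
    q=np.array([proj(P,p) for P in circ(par,r,h)])*S
    return np.array([q[:,0].min(),q[:,0].max(),q[:,1].min(),q[:,1].max()])
def fit(name,obs,x0):
    im,p=load(name)
    f=lambda v: np.concatenate([(ext(v,p,r,h)-o)[~np.isnan(o)] for (r,h),o in obs])
    for a0 in (-.5,-.2,0,.2,.5):
        s=least_squares(f,list(x0)+[a0]); print(name,s.x[:3],"pitch deg",np.degrees(s.x[3]),"rms",np.sqrt(np.mean(s.fun**2)))
E
python3 - <<'E'
from fit import *
n=np.nan
A=np.array
fit("w4",[((.031,.032),A([299,503,342,497.])),((.017,0),A([354,454,344,400.]))],(.57,.07,.105))
fit("w5",[((.031,.032),A([293,512,298,502.])),((.017,0),A([352,455,375,455.]))],(.575,.065,.05))
im,p=load("w4"); print(ext([.57,.0695,.105,0],p,.031,.032),ext([.57,.0695,.105,0],p,.017,0))
E
```

```text
Traceback (most recent call last):
  File "fit.py", line 15, in fit
    s=least_squares(f,list(x0)+[a0]); print(name,s.x[:3],"pitch deg",np.degrees(s.x[3]),"rms",np.sqrt(np.mean(s.fun**2)))
  File "fit.py", line 13, in <lambda>
    f=lambda v: np.concatenate([(ext(v,p,r,h)-o)[~np.isnan(o)] for (r,h),o in obs])
                                 ~~~^^^^^^^^^
  File "fit.py", line 9, in ext
    q=np.array([proj(P,p) for P in circ(par,r,h)])*S
                ~~~~^^^^^
  File "h.py", line 14, in proj
    c=calibration("wrist");K=c["mtx"];H=c["hand_eye"];p,R=pose
ValueError: time passes only in moves, steps and waits
```

```bash
sed -i 's/^def ray/import functools\ncalibration=functools.cache(calibration)\ndef ray/' h.py
python3 - <<'E'
from fit import *
A=np.array
fit("w4",[((.031,.032),A([299,503,342,497.])),((.017,0),A([354,454,344,400.]))],(.57,.07,.105))
fit("w5",[((.031,.032),A([293,512,298,502.])),((.017,0),A([352,455,375,455.]))],(.575,.065,.05))
im,p=load("w4"); print(ext([.57,.0695,.105,0],p,.031,.032),ext([.57,.0695,.105,0],p,.017,0))
E
```

```text
w4 [0.5706 0.0653 0.0975] pitch deg 10.87921662886333 rms 5.81041022676649
w4 [0.5706 0.0653 0.0975] pitch deg 10.879205400111376 rms 5.810410226766662
w4 [0.5706 0.0653 0.0975] pitch deg 10.879208011701945 rms 5.810410226765373
w4 [0.5706 0.0653 0.0975] pitch deg 10.879208379037179 rms 5.810410226765261
w4 [0.5706 0.0653 0.0975] pitch deg 10.879212551529326 rms 5.810410226764965
w5 [0.5776 0.0618 0.0469] pitch deg -39.992737142188616 rms 4.17693412376505
w5 [0.5776 0.0618 0.0469] pitch deg -39.9926831748637 rms 4.176934123901504
w5 [0.5776 0.0618 0.0469] pitch deg -39.99273569827594 rms 4.176934123766354
w5 [0.5776 0.0618 0.0469] pitch deg -39.992719452940264 rms 4.176934123790027
w5 [0.5776 0.0618 0.0469] pitch deg -39.992695869536455 rms 4.176934123853281
[292.765  508.0165 319.614  506.6817] [351.8647 449.445  331.6999 420.5114]
```

The ring slipped in the fast lift (pitched, about 7 mm low) and caught on the jaw. I'll lift slowly, level it on free bench, and regrip lower.

```bash
python3 -m crank '{"jaw":[50,50,50,50,50],"offset":[[0,0.03,0.1],[0,0.03,0.4],[0,0.03,0.9],[0,0.03,1.5],[0,0.03,2]],"twist":[[0,0,0],[0,0,0],[0,0,0],[0,0,0],[0,0,0]]}'
python3 -m crank '{"jaw":[50,50,50,50,50],"offset":[[0,0,0.3],[0.05,-0.2,0.3],[0.1,-0.7,0.3],[0.2,-1.4,0.3],[0.3,-2.2,0.3]],"twist":[[0,0,0],[0,0,0],[0,0,0],[0,0,0],[0,0,0]]}'
python3 -m crank '{"jaw":[50,50,50,50,50],"offset":[[0.1,-0.9,0],[0.2,-1.8,0],[0.3,-2.7,0],[0.4,-3.6,0],[0.5,-4.4,0]],"twist":[[0,0,0],[0,0,0],[0,0,0],[0,0,0],[0,0,0]]}'
python3 -m crank '{"jaw":[50,50,50,50,50],"offset":[[0,-0.5,0],[0,-0.8,-0.1],[0,-0.9,-0.4],[0,-0.9,-0.8],[0,-0.9,-1.2]],"twist":[[0,0,0],[0,0,0],[0,0,0],[0,0,0],[0,0,0]]}'
python3 -m crank '{"jaw":[50,50,50,50,50],"offset":[[0,0,-0.2],[0,0,-0.4],[0,0,-0.6],[0,0,-0.7],[0,0,-0.8]],"twist":[[0,0,0],[0,0,0],[0,0,0],[0,0,0],[0,0,0]]}'
```

```text
time: 10.7
position: [0.5707, 0.0645, 0.0943]
orientation: [[0.003, 1.0, -0.004], [1.0, -0.003, -0.002], [-0.002, -0.004, -1.0]]
ft_force: [-0.6, 0.8, -4.4]
opening: 0.0605
grasp_force: 82.0
time: 11.12
position: [0.5803, -0.0009, 0.1022]
orientation: [[0.0, 1.0, -0.003], [1.0, -0.0, -0.0], [-0.0, -0.003, -1.0]]
ft_force: [0.4, 0.6, -3.5]
opening: 0.0602
grasp_force: 82.0
time: 11.53
position: [0.595, -0.1345, 0.102]
orientation: [[0.002, 1.0, -0.003], [1.0, -0.002, -0.0], [-0.0, -0.003, -1.0]]
ft_force: [0.4, -0.4, -3.8]
opening: 0.0607
grasp_force: 82.0
time: 11.95
position: [0.5961, -0.158, 0.0662]
orientation: [[0.001, 1.0, -0.001], [1.0, -0.001, 0.001], [0.001, -0.001, -1.0]]
ft_force: [-0.3, -0.2, -4.3]
opening: 0.0605
grasp_force: 82.0
time: 12.37
position: [0.5968, -0.1586, 0.0435]
orientation: [[0.001, 1.0, -0.0], [1.0, -0.001, 0.0], [0.0, -0.0, -1.0]]
ft_force: [0.4, -0.7, -2.8]
opening: 0.0606
grasp_force: 81.9
```

```bash
python3 -m crank '{"jaw":[50,50,50,50,50],"offset":[[0,0,-0.15],[0,0,-0.3],[0,0,-0.45],[0,0,-0.6],[0,0,-0.7]],"twist":[[0,0,0],[0,0,0],[0,0,0],[0,0,0],[0,0,0]]}'
python3 -m crank '{"jaw":[50,50,50],"offset":[[0,0,-0.1],[0,0,-0.2],[0,0,-0.2]],"twist":[[0,0,0],[0,0,0],[0,0,0]]}'
python3 -m crank '{"jaw":[50,50,50],"offset":[[0,0,-0.1],[0,0,-0.2],[0,0,-0.2]],"twist":[[0,0,0],[0,0,0],[0,0,0]]}'
```

```text
time: 12.78
position: [0.5965, -0.159, 0.0222]
orientation: [[0.001, 1.0, -0.0], [1.0, -0.001, 0.0], [0.0, -0.0, -1.0]]
ft_force: [-0.1, -1.0, -3.5]
opening: 0.0606
grasp_force: 81.9
time: 13.03
position: [0.5962, -0.1589, 0.0161]
orientation: [[0.001, 1.0, -0.001], [1.0, -0.001, 0.0], [0.0, -0.001, -1.0]]
ft_force: [-0.7, 0.3, -1.8]
opening: 0.0604
grasp_force: 81.9
time: 13.28
position: [0.5993, -0.1599, 0.0139]
orientation: [[0.001, 1.0, 0.005], [1.0, -0.001, -0.002], [-0.002, 0.005, -1.0]]
ft_force: [-1.2, -0.2, 12.1]
opening: 0.0607
grasp_force: 85.5
```

```bash
python3 -m crank '{"jaw":[50,50,50],"offset":[[0,0,-0.1],[0,0,-0.1],[0,0,-0.1]],"twist":[[0,0,0],[0,0,0],[0,0,0]]}' | grep -E "pos|ft"
python3 -m crank '{"jaw":[50,50,50],"offset":[[0,0,-0.1],[0,0,-0.1],[0,0,-0.1]],"twist":[[0,0,0],[0,0,0],[0,0,0]]}'| grep -E "pos|ft"
python3 -c 'from h import *; shot("w6")'
```

```text
position: [0.6012, -0.1607, 0.0124]
ft_force: [-1.3, -1.2, 18.8]
position: [0.6027, -0.1615, 0.0104]
ft_force: [0.2, -2.2, 21.1]
(array([ 0.6027, -0.1615,  0.0104]), array([[ 0.002 ,  0.9999,  0.0115],
       [ 1.    , -0.0019, -0.0045],
       [-0.0045,  0.0116, -0.9999]]))
```

```bash
python3 -m crank '{"jaw":[50,50,50],"offset":[[0,0,-0.1],[0,0,-0.1],[0,0,-0.1]],"twist":[[0,0,0],[0,0,0],[0,0,0]]}' | grep -E "pos|ft"
python3 -m crank '{"jaw":[50,50,50],"offset":[[0,0,-0.1],[0,0,-0.1],[0,0,-0.1]],"twist":[[0,0,0],[0,0,0],[0,0,0]]}'| grep -E "pos|ft"
```

```text
position: [0.6036, -0.162, 0.0078]
ft_force: [1.0, -4.1, 21.8]
position: [0.6035, -0.1616, 0.0046]
ft_force: [1.9, -3.6, 19.5]
```

```bash
python3 -m crank '{"jaw":[50,50,50],"offset":[[0,0,-0.08],[0,0,-0.08],[0,0,-0.08]],"twist":[[0,0,0],[0,0,0],[0,0,0]]}' | grep -E "pos|ft"
python3 -m crank '{"jaw":[50,50,50],"offset":[[0,0,-0.08],[0,0,-0.08],[0,0,-0.08]],"twist":[[0,0,0],[0,0,0],[0,0,0]]}'| grep -E "pos|ft"
python3 -c 'from h import *; shot("w7")'
```

```text
position: [0.6028, -0.1614, 0.0015]
ft_force: [1.2, -2.5, 17.5]
position: [0.6021, -0.1612, -0.0015]
ft_force: [1.7, -3.9, 13.7]
(array([ 0.6021, -0.1612, -0.0015]), array([[ 0.002 ,  0.9999,  0.0102],
       [ 1.    , -0.0019, -0.0038],
       [-0.0037,  0.0102, -0.9999]]))
```

View pics/w7.png

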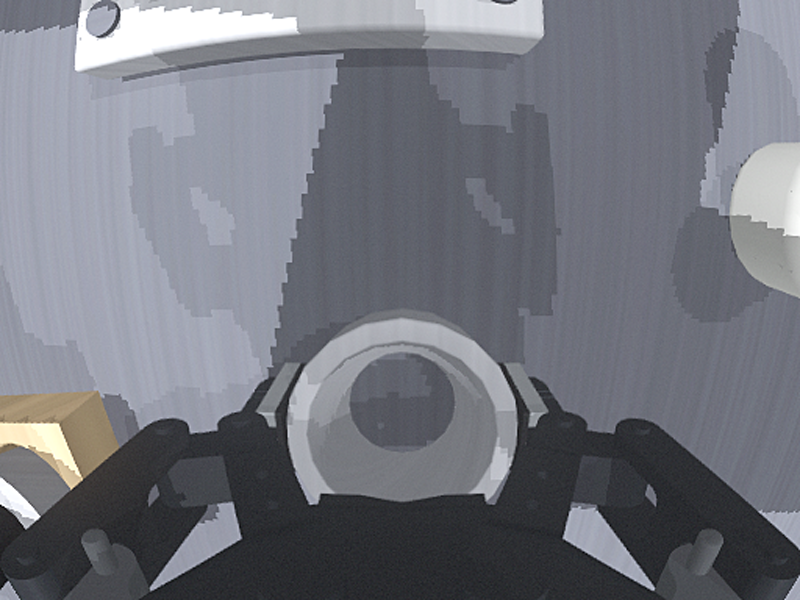

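The ring now looks nearly level: rim columns 288 to 518 with its top at row 318, hole columns 350 to 454 and rows 350 to 452.

Run:
```python
from fit import *
A=np.array;n=np.nan
fit("w7",[((.031,.032),A([288,518,318,n])),((.017,0),A([350,454,350,452.]))],(.60,-.16,.016))
```

```text
w7 [ 0.6027 -0.1621  0.0193] pitch deg -11.83465602391474 rms 1.1085037465695669
w7 [ 0.6027 -0.1621  0.0193] pitch deg -11.834655787726104 rms 1.1085037465695924
w7 [ 0.6027 -0.1621  0.0193] pitch deg -11.834655966263224 rms 1.1085037465695893
w7 [ 0.6027 -0.1621  0.0193] pitch deg -11.834654923975522 rms 1.1085037465697343
w7 [ 0.6027 -0.1621  0.0193] pitch deg -11.83465604792753 rms 1.1085037465695673
```

```bash
python3 -m crank '{"jaw":[50,50,50],"offset":[[0,0,0.1],[0,0,0.1],[0,0,0.1]],"twist":[[0,0,0],[0,0,0],[0,0,0]]}' | grep -E "pos|ft"
python3 -m crank '{"jaw":[70,85,85,85,85],"offset":[[0,0,0.1],[0,0,0.15],[0,0,0.15],[0,0,0.15],[0,0,0.15]],"twist":[[0,0,0],[0,0,0],[0,0,0],[0,0,0],[0,0,0]]}'
python3 -c 'from h import *; shot("w8"); im,p=load("w8"); im7,_=load("w7"); print(cv2.absdiff(im,im7).mean())'
```

```text
position: [0.5981, -0.1594, -0.0015]
ft_force: [-0.7, -1.7, 9.6]
time: 15.55
position: [0.5963, -0.1589, 0.0012]
orientation: [[0.001, 1.0, -0.001], [1.0, -0.001, 0.0], [0.0, -0.001, -1.0]]
ft_force: [-0.4, -0.5, 0.1]
opening: 0.0848
grasp_force: 0.0
(array([ 0.5963, -0.1589,  0.0012]), array([[ 0.0012,  1.    , -0.0006],
       [ 1.    , -0.0012,  0.0002],
       [ 0.0002, -0.0006, -1.    ]]))
15.293528238932291
```

```bash
cat > edge.py <<'E'
from fit import *
from scipy.ndimage import map_coordinates
def score(im,p,par,circles,mask):
    g=cv2.GaussianBlur(cv2.cvtColor(im,cv2.COLOR_BGR2GRAY).astype(float),(0,0),1.0)
    gx,gy=np.gradient(g,axis=1),np.gradient(g,axis=0); s=0
    for r,h in circles:
        q=np.array([proj(P,p) for P in circ(par,r,h)]); d=np.gradient(q,axis=0); n=np.c_[d[:,1],-d[:,0]]/np.linalg.norm(d,axis=1)[:,None]
        f=lambda a:map_coordinates(a,[q[:,1],q[:,0]],order=1)
        v=abs(f(gx)*n[:,0]+f(gy)*n[:,1]); m=mask(q[:,0]*S,q[:,1]*S); s+=np.minimum(v,12)[m].mean()
    return s
def find(name,c0,z,mask,w=.008,step=.001,circles=((.031,.032),(.025,.032),(.017,0))):
    im,p=load(name); G=np.arange(-w,w+1e-9,step)
    R=[(score(im,p,[c0[0]+a,c0[1]+b,z,0],circles,mask),c0[0]+a,c0[1]+b) for a in G for b in G]
    R.sort(reverse=True); print(name,np.array(R[:4]), "median",np.median([r[0] for r in R]))
E
python3 - <<'E'
from edge import *
find("w8",(.598,-.162),.016,lambda u,v:(v<480)&(u>275)&(u<530))
find("w3",(.622,-.247),.016,lambda u,v:(v<480))
E
```

```text
w8 [[28.7614  0.598  -0.16  ]
 [26.5741  0.597  -0.16  ]
 [23.0358  0.598  -0.161 ]
 [21.867   0.597  -0.161 ]] median 8.337240940510828
w3 [[33.13    0.621  -0.249 ]
 [33.1257  0.621  -0.248 ]
 [32.0244  0.62   -0.249 ]
 [30.916   0.62   -0.248 ]] median 15.539985837862758
```

```bash
python3 -m crank '{"jaw":[85,85,85],"offset":[[0.04,-0.04,-0.12],[0.04,-0.04,-0.12],[0.04,-0.04,-0.12]],"twist":[[0,0,0],[0,0,0],[0,0,0]]}' | grep -E "pos|ft"
python3 -m crank '{"jaw":[50,50,50,50,50],"offset":[[0,0,0],[0,0,0],[0,0,0],[0,0,0],[0,0,0]],"twist":[[0,0,0],[0,0,0],[0,0,0],[0,0,0],[0,0,0]]}'
python3 -c 'from h import *; shot("w9")'
python3 - <<'E'
from edge import *
find("w9",(.598,-.16),.016,lambda u,v:(v<480)&(u>310)&(u<490),.006)
E
```

```text
position: [0.5976, -0.1602, -0.0026]
ft_force: [0.2, -0.6, -0.0]
time: 16.27
position: [0.598, -0.1602, -0.002]
orientation: [[0.001, 1.0, 0.0], [1.0, -0.001, -0.0], [-0.0, 0.0, -1.0]]
ft_force: [-0.1, -0.6, 0.8]
opening: 0.0608
grasp_force: 66.0
(array([ 0.598 , -0.1602, -0.002 ]), array([[ 0.0012,  1.    ,  0.0002],
       [ 1.    , -0.0012, -0.    ],
       [-0.    ,  0.0002, -1.    ]]))
w9 [[28.8497  0.598  -0.16  ]
 [28.4683  0.599  -0.16  ]
 [19.0789  0.598  -0.161 ]
 [19.0349  0.599  -0.161 ]] median 8.21754200749499
```

```bash
python3 -m crank '{"jaw":[50,50,50,50,50],"offset":[[0,0,0.1],[0,0,0.3],[0,0,0.6],[0,0,1],[0,0,1.4]],"twist":[[0,0,0],[0,0,0],[0,0,0],[0,0,0],[0,0,0]]}'|grep pos
python3 -m crank '{"jaw":[50,50,50,50,50],"offset":[[0,0,0.4],[0,0,0.8],[0,0,1.1],[0,0,1.3],[0,0,1.4]],"twist":[[0,0,0],[0,0,0],[0,0,0],[0,0,0],[0,0,0]]}'|grep pos
python3 -m crank '{"jaw":[50,50,50,50,50],"offset":[[0,0.1,0],[0,0.3,0],[-0.1,0.6,0],[-0.15,1,0],[-0.2,1.5,0]],"twist":[[0,0,0],[0,0,0],[0,0,0],[0,0,0],[0,0,0]]}'|grep pos
python3 -m crank '{"jaw":[50,50,50,50,50],"offset":[[-0.07,0.6,0],[-0.14,1.2,0],[-0.21,1.8,0],[-0.28,2.4,0],[-0.35,3,0]],"twist":[[0,0,0],[0,0,0],[0,0,0],[0,0,0],[0,0,0]]}'|grep pos
python3 -m crank '{"jaw":[50,50,50,50,50],"offset":[[-0.08,0.6,0],[-0.15,1.2,0],[-0.22,1.7,0],[-0.27,2.2,0],[-0.3,2.5,0]],"twist":[[0,0,0],[0,0,0],[0,0,0],[0,0,0],[0,0,0]]}'|grep pos
python3 -m crank '{"jaw":[50,50,50,50],"offset":[[0,0.3,0],[0,0.5,0],[0,0.6,0],[0,0.6,0]],"twist":[[0,0,0],[0,0,0],[0,0,0],[0,0,0]]}'
python3 -c 'from h import *; shot("w10")'
cat >> edge.py <<'E'
from scipy.optimize import minimize
def find4(name,x0,mask,circles=((.031,.032),(.025,.032),(.017,0))):
    im,p=load(name); x0=np.array(x0,float); sc=np.array([.001,.001,.001,.02]); best=None
    for a in (-.25,-.15,-.07,0,.07,.15,.25):
        r=minimize(lambda v:-score(im,p,x0+[0,0,0,a]+sc*v,circles,mask),np.zeros(4),method="Nelder-Mead",options=dict(initial_simplex=np.vstack([np.zeros(4),3*np.eye(4)]),maxfev=150))
        if best is None or r.fun<best[0]: best=(r.fun,x0+[0,0,0,a]+sc*r.x)
    print(name,best[0],best[1][:3],"pitch",np.degrees(best[1][3]))
E
python3 - <<'E'
from edge import *
p=load("w10")[1][0]
find4("w10",[p[0],p[1],p[2]+.018,0],lambda u,v:(v<485)&(u>305)&(u<495))
E
```

```text
position: [0.5977, -0.1602, 0.0411]
position: [0.5986, -0.1604, 0.0835]
position: [0.5909, -0.1141, 0.0811]
position: [0.5805, -0.0228, 0.0816]
position: [0.5713, 0.0526, 0.0816]
time: 18.73
position: [0.5724, 0.0683, 0.0819]
orientation: [[0.001, 1.0, 0.0], [1.0, -0.001, -0.0], [-0.0, 0.0, -1.0]]
ft_force: [0.1, 0.8, -4.1]
opening: 0.0607
grasp_force: 65.7
(array([0.5724, 0.0683, 0.0819]), array([[ 0.0007,  1.    ,  0.0001],
       [ 1.    , -0.0007, -0.    ],
       [-0.    ,  0.0001, -1.    ]]))
w10 -24.86809485720981 [0.5728 0.0675 0.0984] pitch -0.682846124474345
```

```bash
python3 -m crank '{"jaw":[50,50,50,50,50],"offset":[[-0.01,0,-0.1],[-0.01,0,-0.3],[-0.01,0,-0.7],[-0.01,0,-1.1],[-0.01,0,-1.4]],"twist":[[0,0,0],[0,0,0],[0,0,0],[0,0,0],[0,0,0]]}'|grep -E "pos|ft"
python3 -m crank '{"jaw":[50,50,50,50,50],"offset":[[0,0,-0.15],[0,0,-0.3],[0,0,-0.45],[0,0,-0.55],[0,0,-0.6]],"twist":[[0,0,0],[0,0,0],[0,0,0],[0,0,0],[0,0,0]]}'|grep -E "pos|ft"
```

```text
position: [0.5714, 0.0671, 0.0385]
ft_force: [-0.4, 0.2, -4.1]
position: [0.5721, 0.0678, 0.0217]
ft_force: [0.1, 0.4, -3.2]
```

```bash
python3 -m crank '{"jaw":[50,50,50],"offset":[[0,0,-0.05],[0,0,-0.1],[0,0,-0.1]],"twist":[[0,0,0],[0,0,0],[0,0,0]]}'|grep -E "pos|ft"
python3 -m crank '{"jaw":[50,50],"offset":[[0,0,-0.03],[0,0,-0.03]],"twist":[[0,0,0],[0,0,0]]}'|grep -E "pos|ft"
```

```text
position: [0.5721, 0.0678, 0.0189]
ft_force: [-0.0, 0.7, -2.9]
position: [0.5721, 0.0678, 0.0181]
ft_force: [1.1, 0.6, -3.6]
```

```bash
python3 -m crank '{"jaw":[50,50],"offset":[[0,0,-0.03],[0,0,-0.03]],"twist":[[0,0,0],[0,0,0]]}'|grep -E "pos|ft"
python3 -m crank '{"jaw":[50,50],"offset":[[0,0,-0.02],[0,0,-0.02]],"twist":[[0,0,0],[0,0,0]]}'|grep -E "pos|ft"
```

```text
position: [0.573, 0.0679, 0.018]
ft_force: [-0.1, 0.1, 3.3]
position: [0.5735, 0.068, 0.018]
ft_force: [-0.9, 0.0, 7.9]
```

```bash
python3 -m crank '{"jaw":[65,75,80,80,80],"offset":[[0,0,0.03],[0,0,0.03],[0,0,0.03],[0,0,0.03],[0,0,0.03]],"twist":[[0,0,0],[0,0,0],[0,0,0],[0,0,0],[0,0,0]]}'|grep -E "pos|ft|op"
python3 -m crank '{"jaw":[80,80,80,80,80],"offset":[[0,0,0.5],[0,0,1.2],[0,0,2.2],[0,0,3],[0,0,3]],"twist":[[0,0,0],[0,0,0],[0,0,0],[0,0,0],[0,0,0]]}'|grep -E "pos|ft|op"
python3 -c 'from h import *; shot("w11")'
python3 - <<'E'
from edge import *
find("w11",(.572,.067),.036,lambda u,v:(v<600),.006)
im,p=load("w11")
P=proj([.572,.0075,.054],p)*S; print("block expected px",P, proj([.551,-.011,.054],p)*S,proj([.572,.004,.05],p)*S)
E
```

```text
position: [0.5719, 0.0678, 0.0173]
ft_force: [0.1, -0.2, 0.4]
opening: 0.0799
position: [0.5754, 0.0682, 0.1124]
ft_force: [1.6, -0.1, 0.5]
opening: 0.0796
(array([0.5754, 0.0682, 0.1124]), array([[ 0.0012,  1.    ,  0.0075],
       [ 1.    , -0.0012,  0.0009],
       [ 0.0009,  0.0075, -1.    ]]))
w11 [[31.4252  0.574   0.068 ]
 [29.6999  0.573   0.068 ]
 [25.7986  0.574   0.067 ]
 [25.6125  0.574   0.069 ]] median 12.25439272488105
block expected px [393.1103 444.2448] [353.3475 473.19  ] [393.2426 445.8167]
```

```bash
python3 -m crank '{"jaw":[70,60,60,60,60],"offset":[[0,0,1.2],[0,0,2.1],[-0.9,0.7,2.1],[-1.8,1.5,2.1],[-2.7,2.3,2.1]],"twist":[[0,0,7],[0,0,14],[0,0,21],[0,0,28],[0,0,35]]}'|grep -E "pos|ft|op"
python3 -m crank '{"jaw":[60,60,60,60,60],"offset":[[-0.43,0.3,0],[-0.43,0.3,0],[-0.43,0.3,0],[-0.43,0.3,0],[-0.43,0.3,0]],"twist":[[0,0,7],[0,0,14],[0,0,21],[0,0,28],[0,0,34]]}'|grep -E "pos|ori|op"
python3 -c 'from h import *; print(pose())'
```

```text
position: [0.49, 0.137, 0.1695]
ft_force: [-0.1, 0.7, -0.9]
opening: 0.06
position: [0.4772, 0.1458, 0.1691]
orientation: [[-0.935, 0.354, -0.002], [0.354, 0.935, -0.001], [0.001, -0.001, -1.0]]
opening: 0.0601
(array([0.4772, 0.1458, 0.1691]), array([[-0.9354,  0.3535, -0.0018],
       [ 0.3535,  0.9354, -0.0006],
       [ 0.0015, -0.0012, -1.    ]]))
```

```bash
python3 -m crank '{"jaw":[60,60,60,60,60],"offset":[[0.01,0.01,-1],[0.01,0.01,-2],[0.01,0.01,-2.8],[0.01,0.01,-3.15],[0.01,0.01,-3.15]],"twist":[[0,0,0],[0,0,0],[0,0,0],[0,0,0],[0,0,0]]}'|grep -E "pos|ft|op"
python3 -m crank '{"jaw":[20,20,20,20,20],"offset":[[0,0,0],[0,0,0],[0,0,0],[0,0,0],[0,0,0]],"twist":[[0,0,0],[0,0,0],[0,0,0],[0,0,0],[0,0,0]]}'|grep -E "pos|ft|op"
python3 - <<'E'
from arc import *
for a in (160,125): arc(.1,a,-7)
arc(.1,90,-3.5,4)
E
```

```text
position: [0.4755, 0.1452, 0.0726]
ft_force: [0.1, -1.6, -1.1]
opening: 0.0599
position: [0.4796, 0.1463, 0.0775]
ft_force: [-1.2, -0.5, 6.6]
opening: 0.0226
[[np.float64(0.16), np.float64(0.37)], [np.float64(0.37), np.float64(0.72)], [np.float64(0.62), np.float64(1.05)], [np.float64(0.9), np.float64(1.34)], [np.float64(1.22), np.float64(1.59)]]
[[np.float64(0.35), np.float64(0.21)], [np.float64(0.72), np.float64(0.38)], [np.float64(1.11), np.float64(0.5)], [np.float64(1.51), np.float64(0.58)], [np.float64(1.91), np.float64(0.6)]]
[[np.float64(0.2), np.float64(-0.01)], [np.float64(0.41), np.float64(-0.02)], [np.float64(0.61), np.float64(-0.06)], [np.float64(0.81), np.float64(-0.1)]]
```

```bash
python3 -m crank '{"jaw":[20,20,20,20,20],"offset":[[0.16,0.37,0.06],[0.37,0.72,0.06],[0.62,1.05,0.06],[0.9,1.34,0.06],[1.22,1.59,0.06]],"twist":[[0,0,-7],[0,0,-14],[0,0,-21],[0,0,-28],[0,0,-35]]}'|grep -E "pos|ft|op"
python3 -m crank '{"jaw":[20,20,20,20,20],"offset":[[0.35,0.21,0],[0.72,0.38,0],[1.11,0.5,0],[1.51,0.58,0],[1.91,0.6,0]],"twist":[[0,0,-7],[0,0,-14],[0,0,-21],[0,0,-28],[0,0,-35]]}'|grep -E "pos|ft|op"
python3 -m crank '{"jaw":[20,20,20,20,20],"offset":[[0.2,-0.01,0],[0.41,-0.02,0],[0.61,-0.06,0],[0.79,-0.1,0],[0.79,-0.1,0]],"twist":[[0,0,-3.5],[0,0,-7],[0,0,-10.5],[0,0,-14],[0,0,-14]]}'|grep -E "pos|ft|op"
python3 -c 'from h import *; p=np.array(state()["position"])[:2]-[.572,.112]; print(np.hypot(*p),159.8-np.degrees(np.arctan2(p[1],p[0])))'
```

```text
position: [0.5162, 0.1926, 0.0777]
ft_force: [4.8, -8.0, -5.6]
opening: 0.0226
position: [0.5728, 0.2096, 0.0776]
ft_force: [0.7, -9.5, -0.8]
opening: 0.0224
position: [0.5967, 0.2063, 0.0776]
ft_force: [1.2, -7.8, -2.1]
opening: 0.0223
0.09749106644161017 84.45965823243576
```

```bash
python3 -m crank '{"jaw":[30,45,60,60,60],"offset":[[0,0,0],[0,0,0],[0,0,0],[0,0,1.2],[0,0,2.4]],"twist":[[0,0,0],[0,0,0],[0,0,0],[0,0,0],[0,0,0]]}'|grep -E "pos|ft|op"
python3 -m crank '{"jaw":[60,60,60,60,60],"offset":[[0,0,0.5],[-0.2,-1.3,0.5],[-0.4,-2.6,0.5],[-0.6,-3.9,0.5],[-0.8,-5.2,0.3]],"twist":[[0,0,3],[0,0,7],[0,0,11],[0,0,15],[0,0,15]]}'|grep -E "pos|ft|op"
python3 -m crank '{"jaw":[60,60,60,60],"offset":[[-0.05,-1,0],[-0.05,-1,0],[-0.05,-1,0],[-0.05,-1,0]],"twist":[[0,0,0],[0,0,0],[0,0,0],[0,0,0]]}'|grep -E "pos|ft|op"
python3 -c 'from h import *; shot("w12"); im,p=load("w12"); c=proj([.572,.04,.054],p); print(c*S); u,v=int(c[0]),int(c[1]); cv2.imwrite("pics/c12.png",cv2.resize(im[v-75:v+75,u-100:u+100],(800,600),interpolation=cv2.INTER_CUBIC)); print(u,v)'
```

```text
position: [0.5939, 0.2085, 0.1485]
ft_force: [1.0, 0.9, -0.0]
opening: 0.0599
position: [0.5727, 0.0521, 0.1605]
ft_force: [1.5, 0.1, 1.0]
opening: 0.0598
position: [0.571, 0.0233, 0.1592]
ft_force: [-0.1, 0.4, -0.1]
opening: 0.0601
(array([0.571 , 0.0233, 0.1592]), array([[ 0.0013,  1.    ,  0.001 ],
       [ 1.    , -0.0013,  0.0008],
       [ 0.0008,  0.001 , -1.    ]]))
[402.4503 274.1041]
257 175
```

View pics/c12.png

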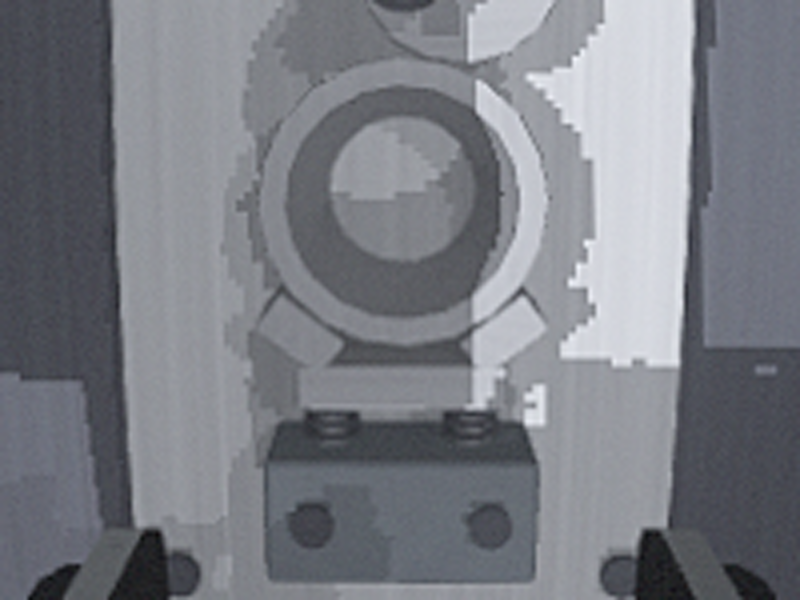

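Crop: the ring rests in both V faces and touches the cam, its rim spanning columns 260 to 548 and rows 58 to 345; the block's top spans rows 462 to 582 with screws at (311,525) and (490,526).

Run:
```python
from edge import *
im,p=load("w12")
A=lambda u,v,z: at("wrist",157+(u+.5)/4-.5,100+(v+.5)/4-.5,z,p)
l,r,t,b=A(260,201,.052),A(548,201,.052),A(404,58,.052),A(404,345,.052)
print("ring",(l+r)/2,(t+b)/2,r[0]-l[0],t[1]-b[1])
s=(A(311,525,.054)+A(490,526,.054))/2; f,k=A(402,462,.054),A(402,582,.054)
print("screws",s,"block edges",f,k,(f+k)/2, f[1]-k[1])
print("dist",((t+b)/2-s)[1],((t+b)/2-(f+k)/2)[1])
find("w12",(.572,.06),.036,lambda u,v:v<600,.004,.0005)
```

```text
ring [0.5721 0.0618 0.052 ] [0.5721 0.0611 0.052 ] 0.06086101840957325 0.06128700178732581
screws [ 0.5712 -0.0107  0.054 ] block edges [0.5716 0.0045 0.054 ] [ 0.5716 -0.0246  0.054 ] [ 0.5716 -0.0101  0.054 ] 0.029032008337745593
dist 0.07172328124712049 0.07110507869947806
w12 [[30.9068  0.572   0.0605]
 [30.699   0.572   0.061 ]
 [30.5346  0.5715  0.061 ]
 [30.4071  0.5715  0.0605]] median 14.037431920232452
```

Ring to block is about 72 mm, so the jaw has given about 3 mm: leave it. Now the gauge.

```bash
python3 -m crank '{"jaw":[60,60,60,60,60],"offset":[[-0.3,-0.6,0],[-0.9,-1.7,0],[-1.5,-2.9,0],[-2.1,-4.1,0],[-2.7,-5.3,0]],"twist":[[0,0,0],[0,0,0],[0,0,0],[0,0,0],[0,0,0]]}'|grep -E "pos|ft|op"
python3 -m crank '{"jaw":[60,60,60,60,60],"offset":[[-0.6,-1.2,0],[-1.1,-2.1,0],[-1.17,-2.33,0],[-1.17,-2.33,0],[-1.17,-2.33,0]],"twist":[[0,0,0],[0,0,0],[0,0,0],[0,0,0],[0,0,0]]}'|grep -E "pos|ft|op"
python3 -c 'from h import *; shot("w13")'
python3 - <<'E'
from edge import *
m=lambda u,v:(v<480)
for c in (((.028,.049),),((.013,.125),),((.028,.049),(.013,.125)),((.028,.049),(.013,.120))):
    find("w13",(.455,-.206),.016,m,.006,.001,c)
E
```

```text
position: [0.4895, -0.1359, 0.1589]
ft_force: [1.1, -0.3, 0.4]
opening: 0.06
position: [0.4554, -0.2052, 0.1589]
ft_force: [-0.1, 0.9, 0.6]
opening: 0.0598
(array([ 0.4554, -0.2052,  0.1589]), array([[ 0.0005,  1.    ,  0.0009],
       [ 1.    , -0.0005,  0.0006],
       [ 0.0006,  0.0009, -1.    ]]))
w13 [[ 4.5672  0.449  -0.211 ]
 [ 4.5329  0.45   -0.212 ]
 [ 4.5248  0.452  -0.206 ]
 [ 4.5108  0.449  -0.21  ]] median 3.518492234440103
w13 [[ 6.8387  0.453  -0.203 ]
 [ 6.744   0.452  -0.203 ]
 [ 6.7015  0.453  -0.202 ]
 [ 6.5546  0.452  -0.206 ]] median 3.8036994752031905
w13 [[11.0794  0.452  -0.206 ]
 [10.7441  0.452  -0.207 ]
 [10.3046  0.453  -0.207 ]
 [10.2563  0.453  -0.206 ]] median 7.342606924325304
w13 [[11.8356  0.452  -0.206 ]
 [11.6016  0.452  -0.207 ]
 [11.2313  0.453  -0.206 ]
 [11.1448  0.453  -0.205 ]] median 7.197246927536346
```

```bash
python3 -m crank '{"jaw":[60,60,60,60,60],"offset":[[-0.07,-0.02,0],[-0.07,-0.02,0],[-0.07,-0.02,0],[-0.07,-0.02,0],[-0.07,-0.02,0]],"twist":[[0,0,-7],[0,0,-14],[0,0,-21],[0,0,-28],[0,0,-35]]}'|grep -E "pos"
python3 -m crank '{"jaw":[60,60,60,60,60],"offset":[[0,0,-0.3],[0,0,-0.3],[0,0,-0.3],[0,0,-0.3],[0,0,-0.3]],"twist":[[0,0,-7],[0,0,-14],[0,0,-21],[0,0,-28],[0,0,-35]]}'|grep -E "pos"
python3 -m crank '{"jaw":[60,60,60,60,60],"offset":[[0,0,-0.4],[0,0,-1],[0,0,-1.6],[0,0,-2],[0,0,-2.1]],"twist":[[0,0,-7],[0,0,-14],[0,0,-20],[0,0,-20],[0,0,-20]]}'
python3 -c 'from h import *; s=state(); print(s["joint_pos"])'
```

```text
position: [0.4535, -0.2048, 0.1587]
position: [0.4535, -0.2048, 0.1496]
time: 27.52
position: [0.4519, -0.2043, 0.0846]
orientation: [[1.0, 0.002, -0.003], [0.002, -1.0, 0.002], [-0.003, -0.002, -1.0]]
ft_force: [-0.3, -0.2, -0.4]
opening: 0.0602
grasp_force: 0.0
[-0.4249  0.2351 -0.5078  0.8312  0.0005  2.7148]
```

```bash
python3 -m crank '{"jaw":[20,20,20,20,20],"offset":[[0,0,0],[0,0,0],[0,0,0],[0,0,0],[0,0,0]],"twist":[[0,0,0],[0,0,0],[0,0,0],[0,0,0],[0,0,0]]}'|grep -E "pos|ft|op"
python3 -m crank '{"jaw":[40,60,60,60,60],"offset":[[0,0,0],[0,0,0],[0,0,0],[0,0,0],[0,0,0]],"twist":[[0,0,0],[0,0,0],[0,0,7],[0,0,14],[0,0,21]]}'|grep -E "pos|ft|op"
python3 -m crank '{"jaw":[60,60,60,60,60],"offset":[[0,0,0],[0,0,0],[0,0,0],[0,0,0],[0,0,0]],"twist":[[0,0,7],[0,0,14],[0,0,21],[0,0,28],[0,0,35]]}'|grep -E "pos|ft|op"
python3 -m crank '{"jaw":[60,60,60,60,60],"offset":[[0,0,0],[0,0,0],[0,0,0],[0,0,0],[0,0,0]],"twist":[[0,0,7],[0,0,14],[0,0,21],[0,0,28],[0,0,34]]}'|grep -E "pos|ori|ft|op"
python3 -m crank '{"jaw":[20,20,20,20,20],"offset":[[0,0,0],[0,0,0],[0,0,0],[0,0,0],[0,0,0]],"twist":[[0,0,0],[0,0,0],[0,0,0],[0,0,0],[0,0,0]]}'
```

```text
position: [0.4535, -0.2068, 0.0878]
ft_force: [1.1, 1.5, 3.8]
opening: 0.0241
position: [0.4521, -0.2068, 0.0867]
ft_force: [0.5, 0.4, -0.0]
opening: 0.0601
position: [0.4521, -0.2068, 0.0866]
ft_force: [-0.6, -0.6, 0.3]
opening: 0.0601
position: [0.4521, -0.2069, 0.0866]
orientation: [[-0.004, 1.0, -0.0], [1.0, 0.004, -0.0], [-0.0, -0.0, -1.0]]
ft_force: [0.5, -0.0, -0.2]
opening: 0.0601
time: 29.6
position: [0.4523, -0.2068, 0.0869]
orientation: [[0.003, 1.0, -0.0], [1.0, -0.003, -0.0], [-0.0, -0.0, -1.0]]
ft_force: [-1.9, -0.3, 2.9]
opening: 0.0243
grasp_force: 58.9
```

```bash
python3 -m crank '{"jaw":[20,20,20,20,20],"offset":[[0,0,0.1],[0,0,0.3],[0,0,0.6],[0,0,1],[0,0,1.4]],"twist":[[0,0,0],[0,0,0],[0,0,0],[0,0,0],[0,0,0]]}'|grep -E "pos|ft"
python3 -m crank '{"jaw":[20,20,20,20,20],"offset":[[0,0,0.4],[0,0,0.8],[0,0,1],[0,0,1.1],[0,0,1.1]],"twist":[[0,0,0],[0,0,0],[0,0,0],[0,0,0],[0,0,0]]}'|grep -E "pos|ft"
python3 -m crank '{"jaw":[20,20,20,20,20],"offset":[[0.05,0.1,0],[0.13,0.3,0],[0.27,0.6,0],[0.45,1,0],[0.67,1.5,0]],"twist":[[0,0,0],[0,0,0],[0,0,0],[0,0,0],[0,0,0]]}'|grep -E "pos|ft"
python3 -m crank '{"jaw":[20,20,20,20,20],"offset":[[0.27,0.6,0],[0.54,1.2,0],[0.81,1.8,0],[1.08,2.4,0],[1.35,3,0]],"twist":[[0,0,0],[0,0,0],[0,0,0],[0,0,0],[0,0,0]]}'|grep -E "pos|ft"
python3 -m crank '{"jaw":[20,20,20,20,20],"offset":[[0.27,0.6,0],[0.54,1.2,0],[0.81,1.8,0],[1.08,2.4,0],[1.3,2.9,0]],"twist":[[0,0,0],[0,0,0],[0,0,0],[0,0,0],[0,0,0]]}'|grep -E "pos|ft"
python3 -m crank '{"jaw":[20,20,20,20,20],"offset":[[0.2,0.5,0],[0.4,0.9,0],[0.56,1.25,0],[0.64,1.46,0],[0.67,1.53,0]],"twist":[[0,0,0],[0,0,0],[0,0,0],[0,0,0],[0,0,0]]}'|grep -E "pos|ft"
python3 -c 'from h import *; shot("w14"); print(state()["position"],state()["opening"])'
```

```text
position: [0.452, -0.2065, 0.1294]
ft_force: [0.3, 0.7, -2.9]
position: [0.4528, -0.2069, 0.1624]
ft_force: [0.0, -0.3, -3.0]
position: [0.4724, -0.1607, 0.1611]
ft_force: [-0.1, -1.1, -3.6]
position: [0.5131, -0.0697, 0.1611]
ft_force: [1.0, -0.2, -3.8]
position: [0.5521, 0.0177, 0.161]
ft_force: [0.6, 0.4, -3.7]
position: [0.5723, 0.0624, 0.1614]
ft_force: [0.6, -0.7, -3.1]
(array([0.5723, 0.0624, 0.1614]), array([[ 0.0001,  1.    , -0.0004],
       [ 1.    , -0.0001,  0.0002],
       [ 0.0002, -0.0004, -1.    ]]))
[0.5722 0.062  0.1614] 0.0246136162439686
```

```bash
python3 -m crank '{"jaw":[20,20,20,20,20],"offset":[[0,-0.03,-0.1],[0,-0.03,-0.3],[0,-0.03,-0.6],[0,-0.03,-0.9],[0,-0.03,-1.2]],"twist":[[0,0,0],[0,0,0],[0,0,0],[0,0,0],[0,0,0]]}'|grep -E "pos|ft"
python3 -m crank '{"jaw":[20,20,20,20,20],"offset":[[0,0,-0.2],[0,0,-0.35],[0,0,-0.47],[0,0,-0.52],[0,0,-0.52]],"twist":[[0,0,0],[0,0,0],[0,0,0],[0,0,0],[0,0,0]]}'|grep -E "pos|ft"
python3 -c 'from h import *; s=state(); print(s["position"],s["ft_force"],s["torque"])'
```

```text
position: [0.5715, 0.0597, 0.1244]
ft_force: [-0.5, -0.9, -4.0]
position: [0.572, 0.0603, 0.1098]
ft_force: [0.4, -0.0, -4.3]
[0.572  0.0603 0.1098] [ 0.3934 -0.0294 -4.3439] [ 0.022  -0.0219  0.0182]
```

```bash
python3 -m crank '{"jaw":[20,20,20],"offset":[[0,0.02,-0.05],[0,0.02,-0.1],[0,0.02,-0.1]],"twist":[[0,0,0],[0,0,0],[0,0,0]]}'|grep -E "pos|ft"
python3 -m crank '{"jaw":[20,20,20],"offset":[[0,0,-0.03],[0,0,-0.05],[0,0,-0.05]],"twist":[[0,0,0],[0,0,0],[0,0,0]]}'|grep -E "pos|ft"
python3 -c 'from h import *; s=state(); print(s["position"],s["ft_force"],s["torque"])'
```

```text
position: [0.5721, 0.061, 0.1071]
ft_force: [-0.9, 0.2, -3.2]
position: [0.572, 0.0609, 0.1055]
ft_force: [-0.5, -0.1, -3.7]
[0.572  0.0609 0.1055] [-0.4591 -0.1295 -3.6818] [ 0.0198  0.028  -0.0094]
```

```bash
python3 -m crank '{"jaw":[20,20,20],"offset":[[0,0,-0.03],[0,0,-0.03],[0,0,-0.03]],"twist":[[0,0,0],[0,0,0],[0,0,0]]}'|grep -E "pos|ft"
python3 -m crank '{"jaw":[20,20,20],"offset":[[0,0,-0.03],[0,0,-0.03],[0,0,-0.03]],"twist":[[0,0,0],[0,0,0],[0,0,0]]}'|grep -E "pos|ft"
python3 -c 'from h import *; s=state(); print(s["position"],s["ft_force"],s["torque"])'
```

```text
position: [0.572, 0.0609, 0.1046]
ft_force: [0.2, -0.1, -3.3]
position: [0.5719, 0.0609, 0.1037]
ft_force: [-0.5, 0.8, -3.5]
[0.5719 0.0609 0.1037] [-0.4918  0.8191 -3.5042] [-0.0557  0.093   0.0039]
```

```bash
python3 -m crank '{"jaw":[20,20,20],"offset":[[0,0,-0.02],[0,0,-0.02],[0,0,-0.02]],"twist":[[0,0,0],[0,0,0],[0,0,0]]}'|grep -E "pos|ft"
python3 -c 'from h import *; s=state(); print(s["position"],s["ft_force"],s["torque"])'
```

```text
position: [0.5718, 0.0609, 0.103]
ft_force: [-1.8, 0.1, -3.6]
[0.5718 0.0609 0.103 ] [-1.7589  0.071  -3.5667] [-0.0055  0.3243 -0.0032]
```

```bash
python3 -m crank '{"jaw":[20,20,20],"offset":[[0,0,-0.02],[0,0,-0.02],[0,0,-0.02]],"twist":[[0,0,0],[0,0,0],[0,0,0]]}'|grep -E "pos|ft"
python3 -c 'from h import *; s=state(); print(s["position"],s["ft_force"],s["torque"])'
```

```text
position: [0.5717, 0.0609, 0.1024]
ft_force: [-2.1, 0.5, -2.2]
[0.5717 0.0609 0.1024] [-2.0739  0.5226 -2.186 ] [ 0.0594  0.6307 -0.0336]
```

```bash
python3 -m crank '{"jaw":[20,20,20],"offset":[[-0.02,0,0],[-0.02,0,0],[-0.02,0,0]],"twist":[[0,0,0],[0,0,0],[0,0,0]]}'|grep -E "pos|ft"
python3 -c 'from h import *; s=state(); print(s["torque"])'
python3 -m crank '{"jaw":[20,20,20],"offset":[[0,0.005,-0.02],[0,0.005,-0.02],[0,0.005,-0.02]],"twist":[[0,0,0],[0,0,0],[0,0,0]]}'|grep -E "pos|ft"
python3 -c 'from h import *; s=state(); print(s["torque"])'
```

```text
position: [0.5716, 0.0609, 0.1026]
ft_force: [-0.5, 0.0, -4.0]
[ 0.0694  0.2873 -0.0023]
position: [0.5716, 0.061, 0.1022]
ft_force: [-2.3, 0.1, -0.9]
[-0.0506  0.5     0.0249]
```

```bash
python3 -m crank '{"jaw":[20,20,20],"offset":[[-0.025,0,0],[-0.025,0,0],[-0.025,0,0]],"twist":[[0,0,0],[0,0,0],[0,0,0]]}'|grep -E "pos|ft"
python3 -c 'from h import *; s=state(); print(s["torque"])'
python3 -m crank '{"jaw":[20,20,20],"offset":[[0,0,-0.01],[0,0,-0.01],[0,0,-0.01]],"twist":[[0,0,0],[0,0,0],[0,0,0]]}'|grep -E "pos|ft"
python3 -c 'from h import *; s=state(); print(s["torque"])'
```

```text
position: [0.5714, 0.061, 0.1022]
ft_force: [1.0, -0.3, -2.8]
[-0.0985 -0.21   -0.0421]
position: [0.5714, 0.061, 0.1022]
ft_force: [0.7, -1.0, 0.6]
[-0.1054 -0.1845 -0.0227]
```

```bash
python3 -m crank '{"jaw":[30,40,50,60,60],"offset":[[0,0,0],[0,0,0],[0,0,0],[0,0,0],[0,0,0]],"twist":[[0,0,0],[0,0,0],[0,0,0],[0,0,0],[0,0,0]]}'|grep -E "pos|ft|op"
python3 -m crank '{"jaw":[60,60,60,60,60],"offset":[[0,0,0.2],[0,0,0.6],[0,0,1.2],[0,0,2],[0,0,2.2]],"twist":[[0,0,0],[0,0,0],[0,0,0],[0,0,0],[0,0,0]]}'|grep -E "time|pos|ft|op"
python3 -m crank '{"jaw":[60,60,60,60,60],"offset":[[0,-0.6,0.3],[0,-1.5,0.3],[0,-2.5,0.3],[0,-2.7,0.3],[0,-2.7,0.3]],"twist":[[0,0,0],[0,0,0],[0,0,0],[0,0,0],[0,0,0]]}'|grep -E "time|pos|ft|op"
python3 -c 'from h import *; shot("w15")'
python3 - <<'E'
from edge import *
m=lambda u,v:(v<480)
find("w15",(.572,.061),.036,m,.004,.001,((.031,.032),))
find("w15",(.572,.061),.041,m,.004,.001,((.028,.039),(.013,.110)))
find("w15",(.572,.061),.041,m,.004,.001,((.028,.039),))
E
```

```text
position: [0.5706, 0.0611, 0.1017]
ft_force: [-0.6, 0.1, -0.1]
opening: 0.0597
time: 36.32
position: [0.5726, 0.0613, 0.1715]
ft_force: [1.3, 0.6, 1.9]
opening: 0.0601
time: 36.73
position: [0.5706, -0.0216, 0.1766]
ft_force: [0.2, -0.1, -0.7]
opening: 0.0602
(array([ 0.5706, -0.0216,  0.1766]), array([[ 0.0042,  1.    ,  0.0001],
       [ 1.    , -0.0042, -0.0001],
       [-0.0001,  0.0001, -1.    ]]))
w15 [[6.3532 0.572  0.059 ]
 [6.0654 0.571  0.06  ]
 [5.9656 0.571  0.059 ]
 [5.9312 0.573  0.059 ]] median 4.495869196526981
w15 [[18.1047  0.572   0.061 ]
 [17.413   0.572   0.06  ]
 [16.2934  0.571   0.061 ]
 [15.0842  0.571   0.06  ]] median 10.525095897763759
w15 [[6.5609 0.572  0.06  ]
 [6.5078 0.572  0.061 ]
 [6.0938 0.572  0.057 ]
 [5.9787 0.573  0.058 ]] median 4.090880846364454
```

```bash
python3 -c 'from cell import *; print(job_done())'
```

```text
the job is handed in; nothing more can be done
None
```

The job is handed in after about 37 s: the lever was opened, the ring set down and clamped with the jaw in by about 3 mm (camera estimate), and the gauge left resting upright in the taper. The ring first slipped in the grip, caught on the jaw and pressed on it with up to 29 N at the wrist, so I levelled it on the bench and placed it again.

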